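File the spare reagent bottle beside its match in a full rack

ROBOT

A 7-joint arm with a two-finger parallel gripper is mounted at the origin on a cart in front of the work surface, level with it; the furniture and walls round the work are solid. World frame = base frame: x ahead of the robot, y to its left, z up, the work surface at z = 0. Lengths are in m, angles in rad, forces in N, time in s.
With the tool pointing down it reaches from about 0.4 to 0.85 m from the base axis. Payload 4.5 kg.
Tool frame: the origin (TCP) lies midway between the tips of the shut fingers; the grasp point (between the pads) lies 19 mm behind it; z points along the fingers, y is the direction in which the jaws open and shut (so a half turn about z gives the same grasp; the last joint's range is limited). The gripper opens to 88 mm and grips with 3 to 60 N. Pads are 18 mm wide; open, the fingers measure 123 mm over their backs; the gripper's body (75 mm by 187 mm) begins 45 mm behind the grasp point.
Start: joints at [1.164, 0.689, -0.195, 1.565, 0.157, 0.902, -0.215], TCP at [0.267, -0.565, 0.2] pointing down, gripper open.
Joint ranges: [-3.01, 3.01], [-0.46, 2.08], [-1.47, 1.51], [0.13, 2.56], [-1, 4.14], [0.04, 2.09], [-2.66, 2.66]. Speed limits (rad/s): [2.57, 2.57, 3.14, 3.14, 3.14, 3.14, 3.14].

INTERFACE

Orientations are given as a unit quaternion [x, y, z, w].
In Python, from plant import r gives the robot as it stands. The module is installed in compiled form; this text tells all that it offers.
- The arm moves only by the shell command python3 -m jog 'ROWS' [FORCE]. ROWS is JSON, a list of rows, each an object with "translation": the shift along the tool's x, y, z in units of 40 mm (1.0 is 40 mm), a list of three; "twist": the turn about the tool's z in units of 6 degrees (1.0 is 6 degrees); "claw": the opening in per cent of the stroke, from 0 (shut) to 100 (fully open). A call has 1 to 20 rows; each row shifts and turns the commanded pose from where the row before left it, along the tool's axes as they then stand; what a row does not reach is not made up. A row lasts 1/12 s, in which the tool goes at most 41.7 mm and 7.16 degrees, less where a joint would pass 70% of its speed; a pose out of reach is approached as far as the arm can. A call is refused whole if a number of a shift passes 1 or a number of a turn 1, either way. A call with a gripper value outside its range is refused whole. The fingers move at their own pace and stop on an object; FORCE is the grip in N (left out, the last holds). Time passes only in rows, so rows that do not move let the fingers close. It gives the time, the measured TCP pose, the force and the opening at its end, in the units of the state.
- r.get_state(): the state, without advancing time (a new reading comes with each control period).
- r.snapshot(name): name is "scene" or "top" or "wrist"; returns a dict with "img" (400x640x3 uint8, red, green, blue), "fx", "fy", "cx", "cy" (pixels), "origin" and "rotation" of the camera in the world; the wrist camera has in their place "T_tool_cam" (4x4, takes a point from camera to tool coordinates, whose origin is the TCP and whose axes are the flange's). Camera axes: x right, y up, looking along -z (the intrinsics and any distortion apply to the point x, -y, -z); pixel columns grow to the right and rows downward; lengths in m; the calibration is good to about 2 mm. A picture is of the moment at which its call begins: read the wrist's pose just before it. There is no depth.
- r.finish_job(): hands the job in, once; it reports no verdict.
Trained networks look in the newest picture that a camera, given by its name, has taken for a name from the list of things; names that differ only in an ending like _2 or _b are one class to them, and where a whole thing is asked for, a point or a joint stands for the part that bears it (a point fixed in the world has none). Each returns a list of dicts, best first, with "confidence" (0 to 1); they miss things now and then, are a little off and sometimes report something else, mostly with a low value. They report only what shows in the picture. A call takes as long as a camera call. They do not tell look-alikes from the thing itself.
- r.spot_in(label, camera): "rect" ([left, top, right, bottom] in pixels, round what is visible of it).
- r.spot_point(label, camera): "location" ([row, column] in pixels: a listed point, or the origin of a listed thing).
The state is a dict: "clock": time; "q": joint angles; "qd": joint speeds; "joint_torque": joint torques, N m; "tool_pos": TCP position; "eef_rot": TCP orientation; "contact_force": force on the tool from outside, world axes, zero at the start; "moment": the same for the moment, N m; "opening": opening from 0.0 (shut) to 1.0 (fully open).
Only numpy, scipy, OpenCV 4.12 (cv2) and the standard library are available. Lean on these libraries where they do the work, as an engineer would, in place of code of your own. Each camera call takes 0.05 s, during which the arm holds its last target. There are 200 camera calls.

TASK

The spare reagent bottle with the tall round cap belongs in the sloping rack, directly to the right of the bottle with the same cap, so that the older one is used up first. Slide the bottles in the rack apart to make room there and stand the spare in the gap, down on the rack floor and leaning like the others, label to the front or to the back. Keep the other bottles in the rack without lifting them out, and leave the things round about where they are.

Things in the scene. Friction and masses are not known exactly. Their poses are not given: they have to be found in the camera images.
- rack: Fixed stainless rack for five bottles in a row. Origin on the worktop under the middle of its floor; x away from the robot, y to the left along the row, z up; turned up to 0.2 rad about z. The floor falls away from the robot at 0.48 rad (27.5 deg), so the bottles lean back, caps away from the robot: the floor's normal is (0.462, 0, 0.887) in this frame.
- rack_floor (a point): Middle of the rack floor's upper face, 38 mm above the rack's origin. A bottle in the rack rests on the floor and against the back wall (54 mm high); its origin is then 1.8 mm behind this point and 1 mm lower. Inside depth 84 mm, front lip 20 mm high, all square to the floor. Axes as the rack's.
- rack_left (a point): Middle of the floor's edge at the inner face of the left end cheek. Cheeks stand 43 mm above the floor. Inside length from cheek to cheek 344 mm: five bottles (330 mm) and 14 mm over. Bottles slide on the steel with 1 to 4 N (friction about 0.2), singly or three together, without tipping when pushed on the cap close above the shoulder, stay where left, and stop at the cheek.
- rack_right (a point): Middle of the floor's edge at the inner face of the right end cheek.
- bottle_spare: White square bottle, upright on the worktop left of the rack, turned up to 0.6 rad. Body 66 mm wide (y) x 80 deep (x) x 66 high to the shoulder, 0.25 kg (+-30%); labels on the 66 mm faces. Origin: centre of underside; z to the cap, y along the row. Cap TALL and ROUND, ribbed, 32 mm diameter, 68 to 102 mm above the underside. 
- bottle_match: White square bottle, leaning in the rack. Body 66 mm wide (y) x 80 deep (x) x 66 high to the shoulder, 0.25 kg (+-30%); labels on the 66 mm faces. Origin: centre of underside; z to the cap, y along the row. Cap TALL and ROUND, ribbed, 32 mm diameter, 68 to 102 mm above the underside. First, second or third from the left, about 1.5 mm from its neighbours. No other in the rack has this cap.
- bottle_spout: White square bottle, leaning in the rack. Body 66 mm wide (y) x 80 deep (x) x 66 high to the shoulder, 0.25 kg (+-30%); labels on the 66 mm faces. Origin: centre of underside; z to the cap, y along the row. Cap a POINTED SPOUT: 32 mm collar 68 to 84 mm above the underside, slim cone up to 112 mm. First, second or third from the left, about 1.5 mm from its neighbours.
- bottle_flat: White square bottle, leaning in the rack. Body 66 mm wide (y) x 80 deep (x) x 66 high to the shoulder, 0.25 kg (+-30%); labels on the 66 mm faces. Origin: centre of underside; z to the cap, y along the row. Cap WIDE and LOW, 40 mm diameter, 68 to 88 mm above the underside. First, second or third from the left, about 1.5 mm from its neighbours.
- bottle_end: White square bottle, leaning in the rack. Body 66 mm wide (y) x 80 deep (x) x 66 high to the shoulder, 0.25 kg (+-30%); labels on the 66 mm faces. Origin: centre of underside; z to the cap, y along the row. Cap WIDE and LOW, 40 mm diameter, 68 to 88 mm above the underside. Always the last (rightmost) of the row.
- beaker: Bystander: cloudy plastic beaker, 90 mm across, 104 mm high, behind the rack at the left. Origin: centre of its underside, as for all bystanders.
- wash_bottle: Bystander: squeeze wash bottle with a thin spout, 72 mm diameter, 241 mm high, right of the rack.
- redcap: Bystander: slim white bottle with a screw cap, 54 mm diameter, 126 mm high, at the left behind.
- buffer_vial: Bystander: small jar with a screw cap, 45 mm diameter, 80 mm high, right of the rack and in front.
Mind the look-alikes: they are no part of the job. What is shaped like the bottle_match but yellow is not meant.

How it is judged:
At the end, for the whole second after the job is handed in: The spare stands next to its match, on its right (centres 60 to 95 mm apart), level with it within 8 mm, in line within 12 mm, leaning like it within 0.12 rad, square within 0.15 rad; all five bottles rest on the rack floor between the cheeks, leaning 0.38 to 0.58 rad (y of bottle_spare in the frame of bottle_match between -0.095 and -0.06 m and x of bottle_spare in the frame of bottle_match between -0.012 and 0.012 m and z of bottle_spare in the frame of bottle_match between -0.008 and 0.008 m and angle between the z axis of bottle_spare and the z axis of bottle_match, either way round below 0.12 rad and angle between the y axis of bottle_spare and the y axis of bottle_match, either way round below 0.15 rad and linear speed of each of bottle_spare, bottle_match, bottle_spout, bottle_flat, bottle_end, bottle_spare below 0.02 m/s and x of bottle_match in the frame of rack between -0.01 and 0.014 m and y of bottle_match in the frame of rack between -0.145 and 0.145 m and z of bottle_match in the frame of rack between 0.029 and 0.045 m and angle between bottle_match's own z axis and vertical between 0.38 and 0.58 rad and x of bottle_spout in the frame of rack between -0.01 and 0.014 m and y of bottle_spout in the frame of rack between -0.145 and 0.145 m and z of bottle_spout in the frame of rack between 0.029 and 0.045 m and angle between bottle_spout's own z axis and vertical between 0.38 and 0.58 rad and x of bottle_flat in the frame of rack between -0.01 and 0.014 m and y of bottle_flat in the frame of rack between -0.145 and 0.145 m and z of bottle_flat in the frame of rack between 0.029 and 0.045 m and angle between bottle_flat's own z axis and vertical between 0.38 and 0.58 rad and x of bottle_end in the frame of rack between -0.01 and 0.014 m and y of bottle_end in the frame of rack between -0.145 and 0.145 m and z of bottle_end in the frame of rack between 0.029 and 0.045 m and angle between bottle_end's own z axis and vertical between 0.38 and 0.58 rad and x of bottle_spare in the frame of rack between -0.01 and 0.014 m and y of bottle_spare in the frame of rack between -0.145 and 0.145 m and z of bottle_spare in the frame of rack between 0.029 and 0.045 m and angle between bottle_spare's own z axis and vertical between 0.38 and 0.58 rad); the robot touches nothing.
It fails at once if a bottle of the row is lifted out of the rack (raised by more than 40 mm) (height (world z) of any of bottle_match, bottle_spout, bottle_flat, bottle_end above 0.078 m).
It fails at once if a bystander is moved by more than 30 mm or tipped over (distance of any of beaker, wash_bottle, redcap, buffer_vial from where it was at the start of the episode above 0.03 m or angle between any of beaker, wash_bottle, redcap, buffer_vial's own z axis and vertical above 0.5 rad).
It also fails if it takes over 58 s, if anything falls off the work surface, if the arm or the gripper's body presses on something with over 40 N, if the wrist force passes 120 N, or if a joint passes its speed limit or range.

## Working session

There is one attempt and no reset: what is moved stays moved. The work goes in short steps, Python scripts to look and compute and a shell command to move; the robot and the scene stay as the last step left them, time stands still between calls to the robot, and variables do not carry over. Pictures are saved under pics/ and viewed, about 8 in all and at most 12, crops included, and the job is handed in when it is done.

```bash
mkdir -p pics; ls; cat > h.py <<'E'
import numpy as np, cv2
from plant import r
from scipy.spatial.transform import Rotation as R
def cam(name):
    st=r.get_state(); s=r.snapshot(name)
    if name=="wrist":
        T=np.array(s["T_tool_cam"]); Rt=R.from_quat(st["eef_rot"]).as_matrix()
        o=Rt@T[:3,3]+np.array(st["tool_pos"]); M=Rt@T[:3,:3]
    else: o=np.array(s["origin"]); M=np.array(s["rotation"])
    if M.shape!=(3,3): M=R.from_quat(M).as_matrix()
    s["o"],s["M"]=o,M; return s
def ray(s,row,col):
    d=np.array([(col-s["cx"])/s["fx"],-(row-s["cy"])/s["fy"],-1]); d=s["M"]@d; return s["o"],d/np.linalg.norm(d)
def atz(s,row,col,z):
    o,d=ray(s,row,col); return o+d*(z-o[2])/d[2]
def tri(a,b):
    (o1,d1),(o2,d2)=a,b
    A=np.stack([d1,-d2],1); t=np.linalg.lstsq(A,o2-o1,rcond=None)[0]
    p,q=o1+d1*t[0],o2+d2*t[1]; return (p+q)/2,np.linalg.norm(p-q)
def proj(s,p):
    c=s["M"].T@(np.array(p)-s["o"]); return s["cy"]-s["fy"]*c[1]/-c[2], s["cx"]+s["fx"]*c[0]/-c[2]
def save(s,f,crop=None,k=1):
    im=s["img"][:,:,::-1]
    if crop: im=im[crop[0]:crop[1],crop[2]:crop[3]]
    cv2.imwrite("pics/"+f,cv2.resize(im,None,fx=k,fy=k,interpolation=cv2.INTER_CUBIC))
E
python3 - <<'E'
from h import *
S={c:cam(c) for c in ("scene","top")}
im=np.vstack([S["scene"]["img"],S["top"]["img"]])[:,:,::-1]
cv2.imwrite("pics/a.png",cv2.resize(im,(480,600),interpolation=cv2.INTER_AREA))
for c in S: save(S[c],c+".png")
print({k:v for k,v in S["top"].items() if k not in("img",)})
print(S["scene"]["o"],[k for k in S["scene"]])
np.set_printoptions(precision=4,suppress=True)
for l in ["rack","rack_floor","rack_left","rack_right","bottle_spare","bottle_match","bottle_spout","bottle_flat","bottle_end","beaker","wash_bottle","redcap","buffer_vial"]:
    P={}
    for c in S:
        P[c]=r.spot_point(l,c)[:3]
        print(l,c,[(round(x["confidence"],2),np.round(x["location"],1).tolist()) for x in P[c]])
    if P["scene"] and P["top"]:
        print("   tri",*tri(ray(S["scene"],*P["scene"][0]["location"]),ray(S["top"],*P["top"][0]["location"])))
print(r.get_state())
E
```

```text
pics
{'fx': 465.5641295002805, 'fy': 465.5641295002805, 'cx': 311.69472379263686, 'cy': 197.7673215962274, 'origin': array([0.30351193, 0.04560005, 1.71502686]), 'rotation': array([-0.03982633,  0.04542305,  0.70689958, -0.70472945]), 'o': array([0.30351193, 0.04560005, 1.71502686]), 'M': array([[-0.00354054,  0.99272783, -0.12032836],
       [-0.99996397, -0.00258631,  0.00808551],
       [ 0.0077155 ,  0.12035265,  0.99270122]])}
[-0.69360942 -0.62749814  1.20326345] ['img', 'fx', 'fy', 'cx', 'cy', 'origin', 'rotation', 'o', 'M']
rack scene [(0.81, [224.2, 315.3])]
rack top [(0.61, [175.9, 452.3]), (0.59, [209.5, 318.6]), (0.39, [210.0, 327.6])]
   tri [ 0.3845 -0.2434  0.2987] 0.421465680893997
rack_floor scene [(0.82, [215.3, 311.1])]
rack_floor top [(0.64, [209.2, 318.3])]
   tri [0.4573 0.0187 0.0469] 0.024650583731489994
rack_left scene [(0.47, [250.0, 454.5])]
rack_left top [(0.76, [203.9, 264.5])]
   tri [ 0.4841 -0.1478  0.1161] 0.6840527751177946
rack_right scene [(0.59, [229.4, 354.9]), (0.2, [164.5, 253.2])]
rack_right top [(0.93, [210.5, 360.3])]
   tri [ 0.4596 -0.1438
[... 1039 characters left out ...]
65   0.4429 -0.0049] 0.007013618171400587
buffer_vial scene [(0.68, [268.5, 426.2])]
buffer_vial top [(0.56, [159.5, 202.6]), (0.54, [212.4, 430.5])]
   tri [ 0.6116  0.0137 -0.034 ] 0.8472880021336257
{'clock': 1.4, 'q': array([ 1.1638,  0.6891, -0.1946,  1.5653,  0.1573,  0.9025, -0.2151]), 'qd': array([ 0.001 ,  0.0001,  0.0001,  0.0011,  0.0006,  0.0001, -0.001 ]), 'joint_torque': array([ -0.0004, -52.7487,  -1.2674, -15.3743,  -0.0521,  -0.0008,
         0.    ]), 'tool_pos': array([ 0.2667, -0.5653,  0.2   ]), 'eef_rot': array([0.9758, 0.2186, 0.    , 0.    ]), 'contact_force': array([-0.3612,  0.3021, -0.9045]), 'moment': array([0.0023, 0.0165, 0.0164]), 'opening': 1.0004529225279906}
```

```bash
python3 - <<'E'
import cv2
t=cv2.imread("pics/top.png")[130:280,150:470]; s=cv2.imread("pics/scene.png")[120:290,160:480]
a=cv2.resize(t,None,fx=2.5,fy=2.5,interpolation=cv2.INTER_CUBIC);
cv2.imwrite("pics/c1.png",a)
cv2.imwrite("pics/c2.png",cv2.resize(s,None,fx=2.5,fy=2.5,interpolation=cv2.INTER_CUBIC))
E
```

```text
(no output)
```

View pics/c1.png

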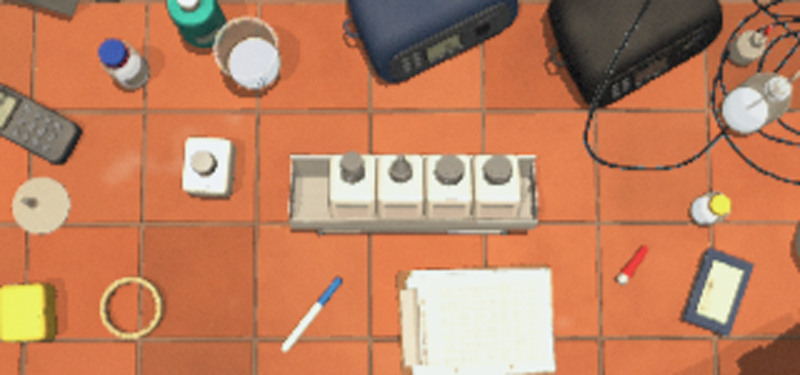

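View pics/c2.png

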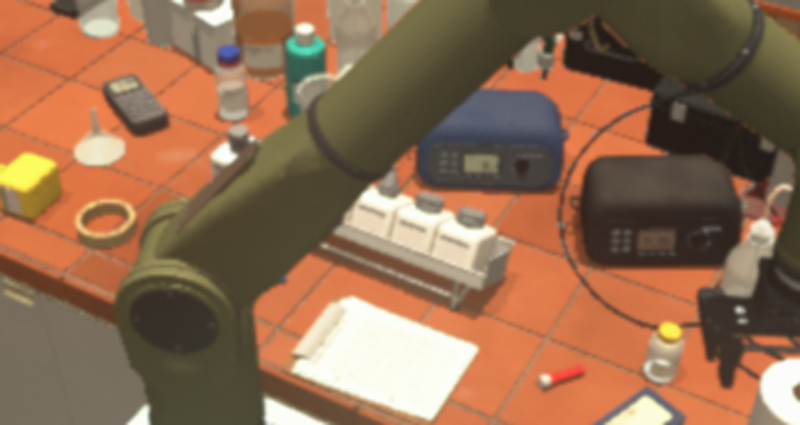

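The top crop shows four white bottles leaning in the rack. From left to right they are match (tall round cap, crop 351,165), spout (400,165), flat (449,168) and end (497,168).

Only one loose white square bottle has a tall round cap: crop (208,165), full-picture about (197,233). That is the spare. The yellow box (crop 25,310), red-cap bottle and vial do not fit the description.

In the scene view the arm hides part of the row.

```bash
cat >> h.py <<'E'
np.set_printoptions(precision=4,suppress=True)
def go(p,yaw=None):
    """remaining shift in tool units and twist units; yaw=world angle of tool y (mod 180)"""
    st=r.get_state(); M=R.from_quat(st["eef_rot"]).as_matrix()
    d=M.T@(np.array(p)-st["tool_pos"])/0.04
    a=np.degrees(np.arctan2(M[1,1],M[0,1])); t=None
    if yaw is not None: t=-(((yaw-a)+90)%180-90)/6
    print("pos",st["tool_pos"],"ytool deg",round(a,2),"shift units",d,"twist units",t,"F",st["contact_force"],"open",round(st["opening"],3),"t",st["clock"])
E
python3 - <<'E'
from h import *
S=cam("top")
L=atz(S,203.9,264.5,.038); Rr=atz(S,210.5,360.3,.038); F=atz(S,209.2,318.3,.038)
print("L,R,F",L,Rr,F,np.linalg.norm(L-Rr),"row angle",np.degrees(np.arctan2(*(L-Rr)[[1,0]])))
for n,rc in dict(match=(209.5,292.6),spout=(209.1,309.3),flat=(208.8,328.6),end=(210.6,346.1)).items(): print(n,atz(S,*rc,.037))
print("spare",atz(S,197.2,233.5,0))
print("vial",atz(S,212.4,430.5,0))
# spare cap top by picture
print("cap top spare approx", atz(S,130+162/2.5,150+203/2.5,.102))
go((.36,0.03,.36),0)
E
```

```text
L,R,F [0.4849 0.2029 0.038 ] [ 0.4599 -0.1438  0.038 ] [0.4651 0.0082 0.038 ] 0.3475958965874705 row angle 85.8814173231266
match [0.4643 0.1012 0.037 ]
spout [0.4656 0.0407 0.037 ]
flat [ 0.4665 -0.0291  0.037 ]
end [ 0.4598 -0.0925  0.037 ]
spare [0.5143 0.3215 0.    ]
vial [ 0.4557 -0.4083  0.    ]
cap top spare approx [0.5102 0.3132 0.102 ]
pos [ 0.2667 -0.5653  0.2   ] ytool deg -64.74 shift units [  8.4588 -12.4636  -3.9999] twist units -10.79052595030277 F [ 0.3528 -0.5207  1.2358] open 0.999 t 1.45
```

```bash
python3 -m jog '[{"translation":[0,0,-1],"twist":-1,"claw":100},{"translation":[0,0,-1],"twist":-1,"claw":100},{"translation":[0,0,-1],"twist":-1,"claw":100},{"translation":[0,0,-1],"twist":-1,"claw":100},{"translation":[0,0,0],"twist":-1,"claw":100},{"translation":[0,0,0],"twist":-1,"claw":100},{"translation":[0,0,0],"twist":-1,"claw":100},{"translation":[0,0,0],"twist":-1,"claw":100},{"translation":[0,0,0],"twist":-1,"claw":100},{"translation":[0,0,0],"twist":-1,"claw":100},{"translation":[0,0,0],"twist":-0.8,"claw":100}]' 20
```

```text
clock: 2.37
tool_pos: [0.2665, -0.5652, 0.36]
eef_rot: [0.705, 0.709, -0.0, -0.0]
contact_force: [0.8, -0.4, -0.1]
opening: 1.003
```

```bash
python3 -m jog '[{"translation":[0.95,0.2,0]},{"translation":[0.95,0.2,0]},{"translation":[0.95,0.2,0]},{"translation":[0.95,0.2,0]},{"translation":[0.95,0.2,0]},{"translation":[0.95,0.2,0]},{"translation":[0.95,0.2,0]},{"translation":[0.95,0.2,0]},{"translation":[0.95,0.2,0]},{"translation":[0.95,0.2,0]},{"translation":[0.95,0.2,0]},{"translation":[0.95,0.2,0]},{"translation":[0.95,0.2,0]},{"translation":[0.95,0.2,0]},{"translation":[0.95,0.2,0]},{"translation":[0.65,0.2,0]},{"translation":[0,0,0]}]'; sed -i 's/^/&/' h.py; python3 - <<'E'
from h import *
S=cam("wrist"); save(S,"w1.png"); S["o"]
import pickle; pickle.dump(S,open("w1.pkl","wb"))
print(S["o"],S["M"][:,2])
for l,z in dict(rack_floor=.038,rack_left=.038,rack_right=.038,bottle_spare=0,bottle_match=.037,bottle_spout=.037,bottle_flat=.037,bottle_end=.037).items():
    print(l,[(round(x["confidence"],2),np.round(x["location"],1).tolist(),atz(S,*x["location"],z)) for x in r.spot_point(l,"wrist")[:2]])
go((.4,.03,.3))
E
```

```text
[ 0.2662 -0.4966  0.5457] [-0.0027  0.2713  0.9625]
rack_floor []
rack_left []
rack_right []
bottle_spare []
bottle_match []
bottle_spout []
bottle_flat []
bottle_end []
pos [ 0.2667 -0.5652  0.3601] ytool deg 0.02 shift units [14.8805  3.336   1.4985] twist units None F [-0.0805  0.0606 -0.3481] open 0.999 t 2.8167validation failed for argument at $[0]...
```

View pics/w1.png

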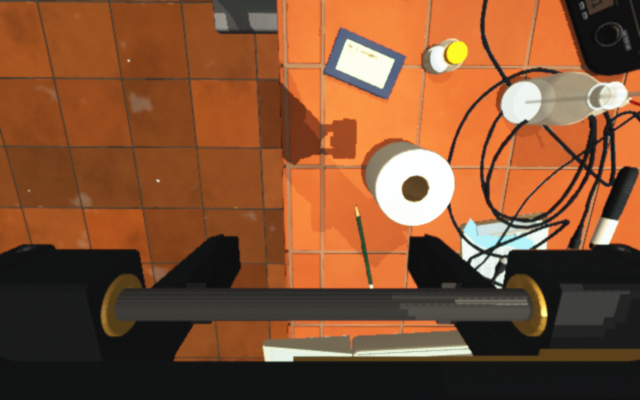

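The wrist picture, taken before any travel, shows only the right front corner: vial (445,55), wash bottle (560,100) and paper roll. The fingers cover the lower half. The move was refused because every row needs all its keys, so I'm retyping it.

```bash
python3 -m jog '[{"translation":[0.95,0.25,0],"twist":0,"claw":0},{"translation":[0.95,0.25,0],"twist":0,"claw":0},{"translation":[0.95,0.25,0],"twist":0,"claw":0},{"translation":[0.95,0.25,0],"twist":0,"claw":0},{"translation":[0.95,0.25,0],"twist":0,"claw":0},{"translation":[0.95,0.25,0],"twist":0,"claw":0},{"translation":[0.95,0.25,0],"twist":0,"claw":0},{"translation":[0.95,0.25,0],"twist":0,"claw":0},{"translation":[0.95,0.25,0],"twist":0,"claw":0},{"translation":[0.95,0.25,0],"twist":0,"claw":0},{"translation":[0.95,0.25,0],"twist":0,"claw":0},{"translation":[0.95,0.25,0],"twist":0,"claw":0},{"translation":[0.95,0.25,0],"twist":0,"claw":0},{"translation":[0,0,0],"twist":0,"claw":0}]' 20; python3 - <<'E'
from h import *
S=cam("wrist"); save(S,"w2.png")
print(S["o"],S["M"][:,2],S["fx"])
for l,z in dict(rack_floor=.038,rack_left=.038,rack_right=.038,bottle_match=.037,bottle_spout=.037,bottle_flat=.037,bottle_end=.037).items():
    print(l,[(round(x["confidence"],2),np.round(x["location"],1).tolist(),atz(S,*x["location"],z)) for x in r.spot_point(l,"wrist")[:2]])
go((.4,.03,.3))
E
```

```text
clock: 3.98
tool_pos: [0.3982, -0.0626, 0.3612]
eef_rot: [0.702, 0.712, 0.003, 0.0]
contact_force: [-0.4, 0.0, -0.1]
opening: 0.006
[0.3965 0.0054 0.5472] [-0.009   0.2679  0.9634] 305.0391716136404
rack_floor [(0.81, [104.8, 363.1], array([0.4623, 0.0216, 0.038 ]))]
rack_left []
rack_right [(0.84, [207.7, 356.3], array([ 0.4588, -0.1502,  0.038 ]))]
bottle_match [(0.89, [44.5, 367.7], array([0.4652, 0.1094, 0.037 ]))]
bottle_spout [(0.55, [92.4, 362.2], array([0.4601, 0.0403, 0.037 ]))]
bottle_flat [(0.81, [138.7, 361.8], array([ 0.4629, -0.0317,  0.037 ])), (0.27, [209.9, 357.0], array([ 0.4603, -0.1545,  0.037 ]))]
bottle_end [(0.92, [179.5, 361.5], array([ 0.4656, -0.1001,  0.037 ]))]
pos [ 0.3959 -0.0725  0.3599] ytool deg -0.12 shift units [2.5624 0.0975 1.4964] twist units None F [ 0.3743 -0.5828  0.2661] open 0.006 t 4.3833
```

View pics/w2.png

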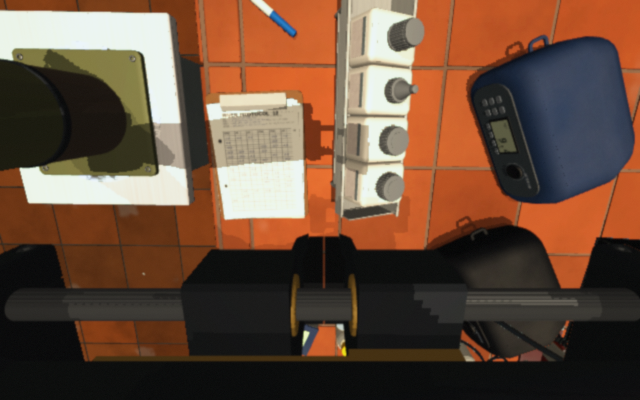

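The wrist view (2) shows the row clearly. Caps (column, row): match (405,35), spout tip (416,88), flat (394,140), end (390,187). The right cheek is at row 208 and the rack front edge runs from (345,0) to (338,215).

```bash
python3 - <<'E'
from h import *
st=r.get_state()
S=cam("wrist"); im=S["img"].astype(float)
sat=im[:,:,0]-im[:,:,2]
pts=[]
for row in range(3,205,6):
    g=np.diff(cv2.GaussianBlur(sat[row:row+1,315:362],(5,1),0)[0]); c=315+np.argmin(g)+.5
    pts.append((c,atz(S,row,c,.075)))
P=np.array([p for _,p in pts]); print([round(c,1) for c,_ in pts])
k=np.polyfit(P[:,1],P[:,0],1); k=np.polyfit(P[abs(np.polyval(k,P[:,1])-P[:,0])<.004,1],P[abs(np.polyval(k,P[:,1])-P[:,0])<.004,0],1)
print("front edge x = %.4f*y+%.4f"%tuple(k),"yaw deg",-np.degrees(np.arctan(k[0])))
for n,(rc,h) in dict(match=((34,410),102),spout=((88,416),112),flat=((140,396),88),end=((187,391),88)).items():
    p=atz(S,*rc,(37+h*.887)/1000); print(n,p,"origin x about",p[0]-h*.000462)
E
```

```text
[np.float64(336.5), np.float64(335.5), np.float64(336.5), np.float64(336.5), np.float64(336.5), np.float64(336.5), np.float64(336.5), np.float64(336.5), np.float64(336.5), np.float64(335.5), np.float64(336.5), np.float64(336.5), np.float64(336.5), np.float64(336.5), np.float64(335.5), np.float64(335.5), np.float64(335.5), np.float64(335.5), np.float64(335.5), np.float64(335.5), np.float64(335.5), np.float64(335.5), np.float64(334.5), np.float64(334.5), np.float64(334.5), np.float64(335.5), np.float64(334.5), np.float64(334.5), np.float64(334.5), np.float64(332.5), np.float64(333.5), np.float64(333.5), np.float64(337.5), np.float64(337.5)]
front edge x = 0.0089*y+0.4140 yaw deg -0.5115832001960555
match [0.5037 0.0905 0.1275] origin x about 0.45654913638337896
spout [0.5136 0.027  0.1363] origin x about 0.4618392615330964
flat [ 0.4973 -0.0394  0.1151] origin x about 0.45668732011320523
end [ 0.4943 -0.1065  0.1151] origin x about 0.45362556154249567
```

```bash
cat >> h.py <<'E'
TH=0.48
def rackT(o,yaw):
    c,s=np.cos(yaw),np.sin(yaw); return np.array([[c,-s,0],[s,c,0],[0,0,1]]),np.array([o[0],o[1],0])
def bpt(o,yaw,yr,p,xr=.0018,zr=.037):
    M,t=rackT(o,yaw); n=np.array([np.sin(TH),0,np.cos(TH)]); e=np.array([np.cos(TH),0,-np.sin(TH)])
    return M@(np.array([xr,yr,zr])+p[0]*e+np.array([0,p[1],0])+p[2]*n)+t
def overlay(S,o,yaw,rows,f,crop,k):
    im=cv2.resize(S["img"][crop[0]:crop[1],crop[2]:crop[3],::-1],None,fx=k,fy=k,interpolation=cv2.INTER_CUBIC)
    def pl(pts,col):
        q=np.array([proj(S,p) for p in pts]); q=np.stack([(q[:,1]-crop[2]+.5)*k,(q[:,0]-crop[0]+.5)*k],1)
        cv2.polylines(im,[np.int32(q.reshape(-1,1,2))],False,col,1,cv2.LINE_AA)
    a=np.linspace(0,2*np.pi,30)
    for yr,rad,h in rows:
        pl([bpt(o,yaw,yr,(x,y,.066)) for x,y in((-.04,-.033),(.04,-.033),(.04,.033),(-.04,.033),(-.04,-.033))],(0,255,0))
        pl([bpt(o,yaw,yr,(rad*np.cos(t),rad*np.sin(t),h)) for t in a],(255,0,255))
    fl=[bpt(o,yaw,0,p,0,.038) for p in((-.042,-.172,.02),(.042,-.172,.043),(.042,.172,.043),(-.042,.172,.02),(-.042,-.172,.02))]
    pl(fl,(255,255,0)); cv2.imwrite("pics/"+f,im)
E
python3 - <<'E'
from h import *; import pickle
S=cam("wrist"); pickle.dump(S,open("w2.pkl","wb"))
# fit by picked points: (row,col) of cap discs
from scipy.optimize import least_squares
pk=[((34,410),.102,0),((88,416),.112,1),((140,396),.088,2),((187,391),.088,3)]
rr=[(208,356,)] 
def f(v):
    o=v[:2]; e=[]
    for rc,h,i in pk: e+=list(np.array(proj(S,bpt(o,v[2],v[3+i],(0,0,h))))-rc)
    return e+[ (v[3]-v[4]-.0675)*2000,(v[4]-v[5]-.0675)*2000, (v[2]+.04)*20, (np.array(v[3:]).mean()-.0)*10]
s=least_squares(f,[.46,0,-.04,.1,.03,-.03,-.1]); print(s.x,s.fun)
o,yaw,ys=s.x[:2],s.x[2],s.x[3:]
overlay(S,o,yaw,[(ys[0],.016,.102),(ys[1],.002,.112),(ys[2],.02,.088),(ys[3],.02,.088)],"ov1.png",(0,220,310,450),2.7)
E
```

```text
[ 0.4556 -0.0061 -0.018   0.1002  0.0332 -0.034  -0.0995] [-2.0981  2.207   1.016  -3.2227  1.315  -0.1251  0.0979  1.2303 -1.0306
 -0.4827  0.4393  0.    ]
```

View pics/ov1.png

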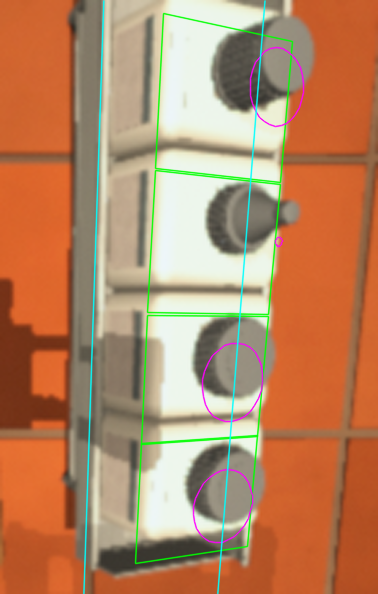

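Overlay 1 was fitted on picks from a picture taken while the arm was still settling, so it sits too low. True cap discs in the crop are match (289,52), spout tip (291,212), flat (249,356) and end (239,487). Refitting with these.

```bash
python3 - <<'E'
from h import *; import pickle
S=pickle.load(open("w2.pkl","rb"))
from scipy.optimize import least_squares
pk=[((289,52),.102,0),((291,212),.112,1),((249,356),.088,2),((239,487),.088,3)]
pk=[((v/2.7-.5,u/2.7+310-.5),h,i) for (u,v),h,i in pk]
# right cheek inner/top, front corner (100,565): near top of lip right end
def f(v):
    o=v[:2]; e=[]
    for rc,h,i in pk: e+=list(np.array(proj(S,bpt(o,v[2],v[3+i],(0,0,h))))-rc)
    e+=list((np.array(proj(S,bpt(o,v[2],-.172,(.042,0,.043),0,.038)))-(558/2.7-.5,246/2.7+309.5)))
    return e+[(v[3]-v[4]-.0675)*1000,(v[4]-v[5]-.0675)*1000]
s=least_squares(f,[.46,0,-.04,.1,.03,-.03,-.1]); print(s.x,s.fun)
o,yaw,ys=s.x[:2],s.x[2],s.x[3:]
overlay(S,o,yaw,[(ys[0],.016,.102),(ys[1],.002,.112),(ys[2],.02,.088),(ys[3],.02,.088)],"ov2.png",(0,220,310,450),2.7)
# target: between match and spout, at cap axis h=.080, fingers tip z
m=bpt(o,yaw,(ys[0]+ys[1])/2,(0,0,.080)); print("slot",m); m[2]=.16; go(m,np.degrees(yaw))
E
```

```text
[ 0.462   0.018   0.018   0.0885  0.0208 -0.0465 -0.1146] [ 0.226  -0.9809 -0.5016  0.6691  0.2983  0.4356  0.0867  1.7648 -0.1046
 -2.1297  0.2579 -0.2052]
slot [0.4997 0.0733 0.108 ]
pos [ 0.396  -0.072   0.3599] ytool deg -0.06 shift units [3.6376 2.5894 4.9976] twist units -0.182952890591487 F [ 0.223   0.5543 -1.0297] open 0.003 t 4.4833
```

View pics/ov2.png

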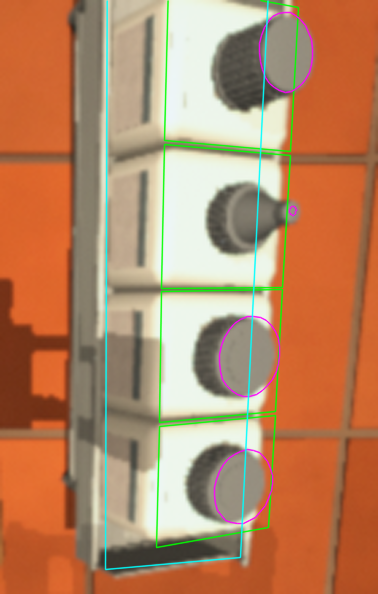

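```bash
python3 - <<'E'
from h import *; import pickle
S=pickle.load(open("w2.pkl","rb"))
from scipy.optimize import least_squares
pk=[((289,52),.102,0),((291,212),.112,1),((247,356),.088,2),((238,487),.088,3)]
pk=[((v/2.7-.5,u/2.7+310-.5),h,i) for (u,v),h,i in pk]
def f(v):
    o=v[:2]; e=[]
    for rc,h,i in pk: e+=list(np.array(proj(S,bpt(o,v[2],v[3+i],(0,0,h))))-rc)
    e+=[(np.array(proj(S,bpt(o,v[2],-.172,(.042,0,.043),0,.038)))-(558/2.7-.5,0))[0]]
    return e+[(v[3]-v[4]-.0675)*1000,(v[4]-v[5]-.0675)*1000]
s=least_squares(f,[.46,0,-.04,.1,.03,-.03,-.1]); print(s.x,s.fun)
o,yaw,ys=s.x[:2],s.x[2],s.x[3:]
T=cam("top")
def cmpare(p): return np.round(proj(T,p),1)
print("top check L,R",cmpare(bpt(o,yaw,.172,(0,0,0),0,.038)),cmpare(bpt(o,yaw,-.172,(0,0,0),0,.038)),"match cap",cmpare(bpt(o,yaw,ys[0],(0,0,.102))),"end cap",cmpare(bpt(o,yaw,ys[3],(0,0,.088))))
m=bpt(o,yaw,(ys[0]+ys[1])/2,(0,0,.080)); print("slot",m); m[2]=.16; go(m,np.degrees(yaw))
E
```

```text
[ 0.4611  0.019  -0.0025  0.0885  0.0208 -0.0466 -0.1146] [ 0.2304 -0.1706 -0.4346  0.3422  0.2227 -0.115  -0.0049 -0.0721 -0.
  0.2237 -0.1709]
top check L,R [210.3 267.7] [210.3 362.8] match cap [193.7 290. ] end cap [196.  348.7]
slot [0.5    0.0735 0.108 ]
pos [ 0.3961 -0.0718  0.36  ] ytool deg -0.04 shift units [3.6362 2.5966 4.9982] twist units 0.01764252765617395 F [ 0.4347 -0.3583 -0.2018] open -0.0 t 4.5333
```

```bash
python3 -m jog '[{"translation":[0.73,0.52,0.6],"twist":0,"claw":0},{"translation":[0.73,0.52,0.6],"twist":0,"claw":0},{"translation":[0.73,0.52,0.6],"twist":0,"claw":0},{"translation":[0.73,0.52,0.6],"twist":0,"claw":0},{"translation":[0.72,0.52,0.6],"twist":0,"claw":0},{"translation":[0,0,0.5],"twist":0,"claw":0},{"translation":[0,0,0.5],"twist":0,"claw":0},{"translation":[0,0,0],"twist":0,"claw":0},{"translation":[0,0,0],"twist":0,"claw":0},{"translation":[0,0,0],"twist":0,"claw":0}]'; python3 -c "
from h import *
go((.5,.0735,.105),0)"
```

```text
clock: 5.37
tool_pos: [0.4973, 0.0695, 0.2049]
eef_rot: [0.707, 0.707, 0.001, 0.0]
contact_force: [-0.4, 0.5, 0.5]
opening: 0.005
pos [0.4973 0.0695 0.2049] ytool deg -0.0 shift units [0.0988 0.065  2.498 ] twist units -0.0001789155992023931 F [-0.3913  0.4671  0.4824] open 0.005 t 5.3667
```

```bash
python3 -m jog '[{"translation":[0.1,0.06,0.5],"twist":0,"claw":0},{"translation":[0,0,0.5],"twist":0,"claw":0},{"translation":[0,0,0.5],"twist":0,"claw":0},{"translation":[0,0,0.5],"twist":0,"claw":0},{"translation":[0,0,0.45],"twist":0,"claw":0},{"translation":[0,0,0],"twist":0,"claw":0},{"translation":[0,0,0],"twist":0,"claw":0}]'; python3 -c "
from h import *
go((.5,.0735,.105),0)"
```

```text
clock: 5.95
tool_pos: [0.4997, 0.0735, 0.1069]
eef_rot: [0.707, 0.707, 0.0, 0.0]
contact_force: [1.3, -0.3, 0.9]
opening: 0.007
pos [0.4997 0.0735 0.1069] ytool deg 0.01 shift units [-0.0001  0.0081  0.0474] twist units 0.0017472252600659506 F [ 1.2589 -0.2636  0.9053] open 0.007 t 5.95
```

```bash
python3 -m jog '[{"translation":[0.1,0,0],"twist":0,"claw":0},{"translation":[0.1,0,0],"twist":0,"claw":0},{"translation":[0.1,0,0],"twist":0,"claw":0},{"translation":[0.1,0,0],"twist":0,"claw":0},{"translation":[0.1,0,0],"twist":0,"claw":0},{"translation":[0.1,0,0],"twist":0,"claw":0},{"translation":[0.1,0,0],"twist":0,"claw":0},{"translation":[0.1,0,0],"twist":0,"claw":0},{"translation":[0.1,0,0],"twist":0,"claw":0},{"translation":[0.1,0,0],"twist":0,"claw":0},{"translation":[0.1,0,0],"twist":0,"claw":0},{"translation":[0.1,0,0],"twist":0,"claw":0},{"translation":[0.1,0,0],"twist":0,"claw":0},{"translation":[0.05,0,0],"twist":0,"claw":0},{"translation":[0,0,0],"twist":0,"claw":0}]'
```

```text
clock: 7.2
tool_pos: [0.499, 0.1286, 0.106]
eef_rot: [0.706, 0.708, 0.0, -0.0]
contact_force: [-0.2, 0.2, 0.5]
opening: 0.007
```

```bash
python3 -m jog '[{"translation":[0.04,0,0],"twist":0,"claw":0},{"translation":[0.03,0,0],"twist":0,"claw":0},{"translation":[0,0,0],"twist":0,"claw":0}]'; python3 - <<'E'
from h import *
S=cam("top"); save(S,"t2.png",(170,240,250,380),6)
E
```

```text
clock: 7.45
tool_pos: [0.499, 0.1307, 0.106]
eef_rot: [0.707, 0.707, 0.0, 0.0]
contact_force: [0.1, 0.8, -0.6]
opening: 0.006
```

```bash
python3 -m jog '[{"translation":[-0.2,0,0],"twist":0,"claw":0},{"translation":[-0.2,0,0],"twist":0,"claw":0},{"translation":[-0.2,0,0],"twist":0,"claw":0},{"translation":[-0.2,0,0],"twist":0,"claw":0},{"translation":[-0.2,0,0],"twist":0,"claw":0},{"translation":[-0.2,0,0],"twist":0,"claw":0},{"translation":[-0.2,0,0],"twist":0,"claw":0},{"translation":[-0.1,0,0],"twist":0,"claw":0},{"translation":[-0.1,0,0],"twist":0,"claw":0},{"translation":[-0.1,0,0],"twist":0,"claw":0},{"translation":[-0.1,0,0],"twist":0,"claw":0},{"translation":[-0.1,0,0],"twist":0,"claw":0},{"translation":[-0.1,0,0],"twist":0,"claw":0},{"translation":[-0.1,0,0],"twist":0,"claw":0},{"translation":[-0.1,0,0],"twist":0,"claw":0},{"translation":[0,0,0],"twist":0,"claw":0}]'
```

```text
clock: 8.83
tool_pos: [0.499, 0.0413, 0.1059]
eef_rot: [0.707, 0.707, -0.0, 0.0]
contact_force: [-0.3, 0.2, 0.8]
opening: 0.004
```

View pics/t2.png

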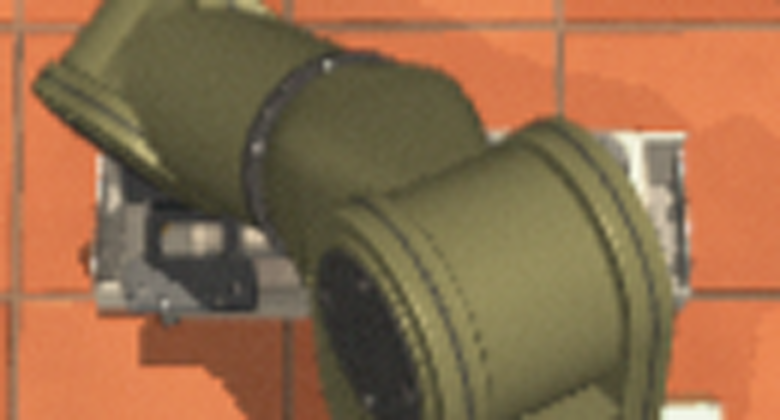

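```bash
python3 -m jog '[{"translation":[-0.05,0,0],"twist":0,"claw":0},{"translation":[0,0,0],"twist":0,"claw":0},{"translation":[0.1,0,0],"twist":0,"claw":0},{"translation":[0,0,-0.5],"twist":0,"claw":0},{"translation":[0,0,-0.8],"twist":0,"claw":0},{"translation":[0,0,-0.9],"twist":0,"claw":100},{"translation":[0,-0.3,-0.9],"twist":0,"claw":100},{"translation":[0,-0.3,-0.9],"twist":0,"claw":100},{"translation":[0,-0.3,-0.9],"twist":0,"claw":100},{"translation":[0,0,-0.9],"twist":0,"claw":100},{"translation":[0,0,0],"twist":0,"claw":100},{"translation":[0,0,0],"twist":0,"claw":100},{"translation":[0,0,0],"twist":0,"claw":100},{"translation":[0,0,0],"twist":0,"claw":100}]'; python3 - <<'E'
from h import *; import pickle
go((0,0,0)); S=cam("wrist"); pickle.dump(S,open("w3.pkl","wb"))
go((0,0,0)); print(S["o"])
o,yaw=(.4611,.019),-.0025
overlay(S,o,yaw,[(.0885+.0482,.016,.102),(-.0047,.002,.112),(-.0705,.02,.088),(-.137,.02,.088)],"ov3.png",(0,240,230,490),2.4)
E
```

```text
clock: 10.0
tool_pos: [0.4622, 0.0443, 0.3366]
eef_rot: [0.707, 0.708, -0.001, -0.001]
contact_force: [0.2, 0.0, -0.1]
opening: 0.662
pos [0.4622 0.0443 0.3366] ytool deg 0.08 shift units [ -1.0858 -11.5309   8.4481] twist units None F [ 0.1726  0.0239 -0.0662] open 0.662 t 10.0
pos [0.4622 0.0443 0.3365] ytool deg 0.08 shift units [ -1.0877 -11.5291   8.4493] twist units None F [-0.1252  0.5419 -0.3837] open 0.709 t 10.05
[0.4627 0.1131 0.5222]
```

View pics/ov3.png

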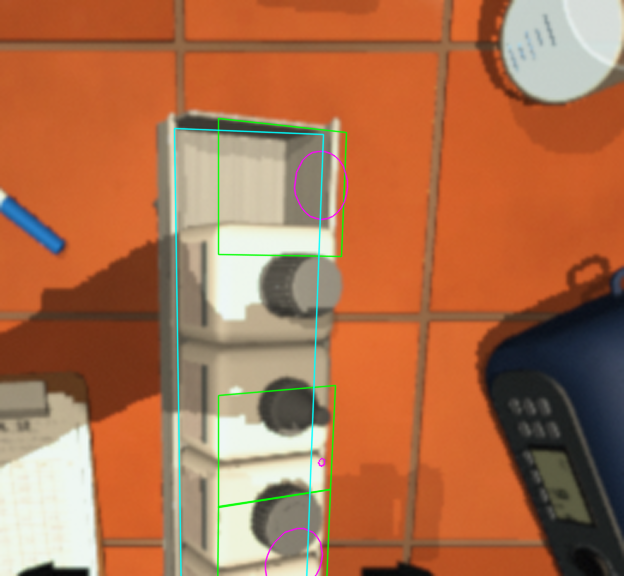

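Wrist view 3: the match (316,285 in the crop) and the spout (290,405) have hardly moved, and the free space at the left is still there. So the finger did not push them. I'll recheck the geometry by refitting both wrist pictures together with the rack height left free.

```bash
python3 - <<'E'
from h import *; import pickle
from scipy.optimize import least_squares
S2=pickle.load(open("w2.pkl","rb")); S3=pickle.load(open("w3.pkl","rb"))
A=[(S2,(v/2.7-.5,u/2.7+309.5),h,i) for (u,v),h,i in [((289,52),.102,0),((291,212),.112,1),((247,356),.088,2),((238,487),.088,3)]]
B=[(S3,(v/2.4-.5,u/2.4+229.5),h,i) for (u,v),h,i in [((316,285),.102,0),((321,415),.112,1),((288,527),.088,2)]]
def f(v,P,prior=1000):
    e=[]
    for S,rc,h,i in P: e+=list(np.array(proj(S,bpt((v[0],0),v[1],v[3+i],(0,0,h),.0018,v[2])))-rc)
    return e+[(v[3]-v[4]-.0675)*prior,(v[4]-v[5]-.0675)*prior]
for P,n in((A,"w2"),(B,"w3"),(A+B,"both")):
    s=least_squares(f,[.46,0,.037,.1,.03,-.03,-.1],args=(P,)); print(n,s.x,np.round(s.fun,1))
E
```

```text
w2 [ 0.4611 -0.0025  0.037   0.1075  0.0398 -0.0276 -0.0956] [ 0.2 -0.2 -0.4  0.3  0.2 -0.1 -0.  -0.1  0.2 -0.2]
w3 [ 0.4569 -0.0243  0.0453  0.1092  0.042  -0.0258 -0.1   ] [-0.4  0.2  0.9 -0.5 -0.5  0.4 -0.4  0.4]
both [ 0.4591 -0.0058  0.0417  0.1072  0.0399 -0.0276 -0.0943] [-0.5 -0.4 -0.8 -0.   0.6 -0.8 -0.1 -0.9  0.3 -0.   1.2  0.2 -0.7  2.
 -0.2  0. ]
```

```bash
python3 - <<'E'
from h import *
S=cam("top"); save(S,"t3.png",(150,250,225,385),5)
go((0,0,0))
S=cam("scene"); save(S,"s3.png",(90,290,200,460),3)
E
```

```text
pos [0.4623 0.0444 0.3366] ytool deg 0.08 shift units [ -1.0909 -11.5338   8.4494] twist units None F [-0.4429 -0.3253 -0.3694] open 0.755 t 10.1
```

View pics/s3.png

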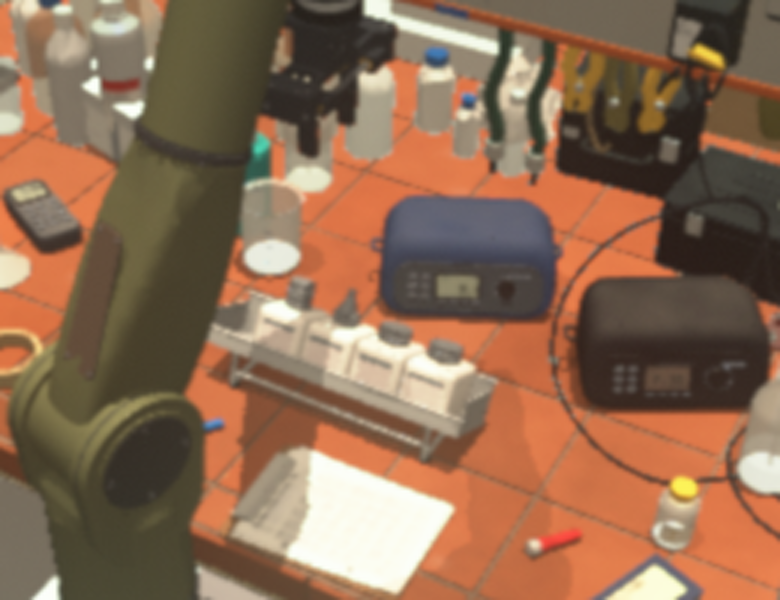

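The scene view confirms that no bottle has moved: the gap is still at the right cheek and all four stand properly. The joint fit gives match y = 0.107, spout y = 0.040 and yaw about 0, with caps perhaps 4 mm higher. I'll go back into the slot and look before pushing.

```bash
python3 -m jog '[{"translation":[0.37,0.45,0],"twist":0,"claw":0},{"translation":[0.36,0.45,0.1],"twist":0,"claw":0},{"translation":[0,0,0.9],"twist":0,"claw":0},{"translation":[0,0,0.9],"twist":0,"claw":0},{"translation":[0,0,0.9],"twist":0,"claw":0},{"translation":[0,0,0.8],"twist":0,"claw":0},{"translation":[0,0,0.7],"twist":0,"claw":0},{"translation":[0,0,0.6],"twist":0,"claw":0},{"translation":[0,0,0.5],"twist":0,"claw":0},{"translation":[0,0,0.35],"twist":0,"claw":0},{"translation":[0,0,0],"twist":0,"claw":0},{"translation":[0,0,0],"twist":0,"claw":0}]'; python3 - <<'E'
from h import *; import pickle
S=cam("wrist"); pickle.dump(S,open("w4.pkl","wb")); save(S,"w4.png"); go((.5,.0735,.106),0)
print("tcp",proj(S,r.get_state()["tool_pos"]))
for n,y in(("match",.1072),("spout",.0399)): print(n,[np.round(proj(S,bpt((.4591,0),-.006,y,(0,0,h),.0018,.039))) for h in(.068,.102)])
E
```

```text
clock: 11.15
tool_pos: [0.4983, 0.0738, 0.1072]
eef_rot: [0.707, 0.708, -0.001, -0.001]
contact_force: [0.4, -0.2, 0.7]
opening: 0.003
pos [0.4991 0.0741 0.108 ] ytool deg 0.07 shift units [-0.0147  0.0231  0.0509] twist units 0.011836091030095494 F [-0.4878 -0.0101  0.2622] open 0.005 t 11.2
tcp (np.float64(223.981944296542), np.float64(324.2089480180903))
match [array([171., 315.]), array([181., 342.])]
spout [array([266., 315.]), array([290., 339.])]
```

View pics/w4.png

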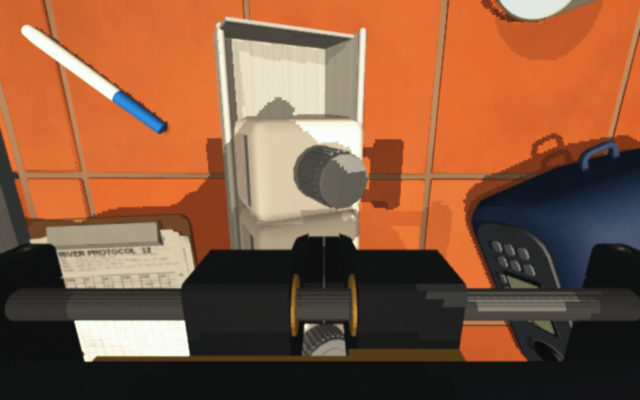

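The wrist view shows the shut fingers (325,240) right in the slot, with the match cap at (330,178) and the spout cap at (325,345). The pose is correct, so the earlier push most likely tipped the match by its cap and it fell back. I'll push lower, with the finger further back, and more slowly.

```bash
python3 -m jog '[{"translation":[0,0.3,0],"twist":0,"claw":0},{"translation":[0,0,0.1],"twist":0,"claw":0},{"translation":[0,0,0.1],"twist":0,"claw":0},{"translation":[0.1,0,0],"twist":0,"claw":0},{"translation":[0.05,0,0],"twist":0,"claw":0},{"translation":[0.05,0,0],"twist":0,"claw":0},{"translation":[0.05,0,0],"twist":0,"claw":0},{"translation":[0.05,0,0],"twist":0,"claw":0},{"translation":[0.05,0,0],"twist":0,"claw":0},{"translation":[0.05,0,0],"twist":0,"claw":0},{"translation":[0.05,0,0],"twist":0,"claw":0},{"translation":[0.05,0,0],"twist":0,"claw":0},{"translation":[0.05,0,0],"twist":0,"claw":0},{"translation":[0.05,0,0],"twist":0,"claw":0},{"translation":[0,0,0],"twist":0,"claw":0}]'; python3 - <<'E'
from h import *; import pickle
S=cam("wrist"); pickle.dump(S,open("w5.pkl","wb")); save(S,"w5.png"); go((.5,.0735,.106),0)
W=pickle.load(open("w4.pkl","rb"))
# white-body rows along a column at world x of left part of shoulder
for s in(W,S):
    best=[]
    for y in np.arange(.05,.19,.004):
        rr,cc=proj(s,bpt((.4591,0),-.006,y,(-.02,0,.066),.0018,.039)); rr,cc=int(rr),int(cc)
        best.append(int(s["img"][rr,cc].min()) if 0<=rr<400 and 0<=cc<640 else -1)
    print(best)
E
```

```text
clock: 12.45
tool_pos: [0.511, 0.0984, 0.1]
eef_rot: [0.707, 0.708, 0.0, -0.0]
contact_force: [0.1, 0.4, -0.2]
opening: 0.004
pos [0.511  0.0981 0.1   ] ytool deg 0.08 shift units [-0.6141 -0.2762 -0.1503] twist units 0.013743795483442511 F [0.5023 0.8323 0.5941] open 0.003 t 12.5
[17, 20, 132, 132, 126, 120, 113, 137, 167, 170, 171, 171, 170, 170, 171, 170, 170, 169, 171, 171, 170, 163, 135, 111, 111, 136, 197, 200, 200, 200, 199, 176, 176, 60, 61]
[35, 29, 27, 16, 19, 18, 18, 18, 22, 139, 139, 140, 150, 178, 179, 178, 178, 178, 178, 177, 178, 170, 149, 107, 105, 118, 117, 119, 119, 117, 180, 209, 188, 182, 141]
```

```bash
python3 - <<'E'
import cv2,pickle
W=pickle.load(open("w4.pkl","rb"))["img"];S=pickle.load(open("w5.pkl","rb"))["img"]
a=W[0:260,200:400,::-1];b=S[0:260,200:400,::-1]
import numpy as np
cv2.imwrite("pics/cmp.png",cv2.resize(np.hstack([a,b]),None,fx=2,fy=2,interpolation=cv2.INTER_CUBIC))
E
```

```text
(no output)
```

View pics/cmp.png

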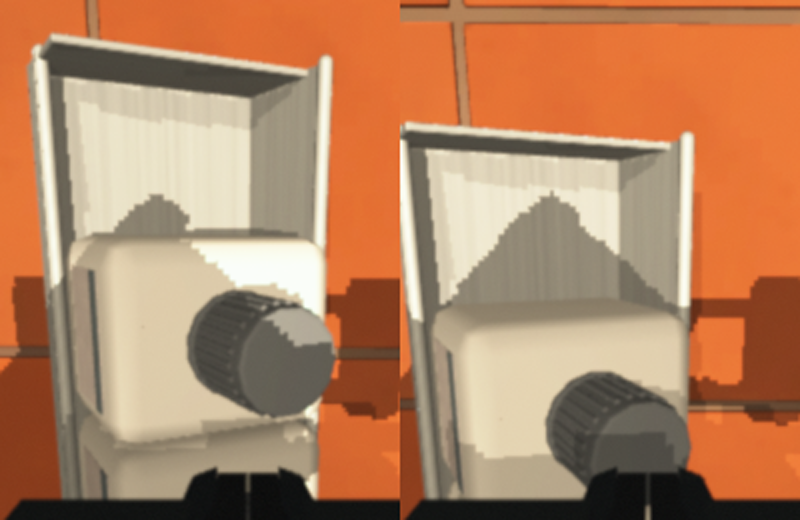

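The pair shows the match standing square and untouched, with the finger seen in front of (above) its cap. So the visible fingertips seem to be higher than the reported TCP. I'll work out the tip position in the tool frame from the pictures I already have.

```bash
python3 - <<'E'
from h import *; import pickle
s=r.snapshot("wrist"); T=np.array(s["T_tool_cam"]); print(T)
st=r.get_state()
def pt(p): 
    c=np.linalg.inv(T)@np.array([*p,1]); return np.round([s["cy"]+s["fy"]*c[1]/c[2], s["cx"]-s["fx"]*c[0]/c[2]],1)
for z in(0,-.02,-.04): print(z,"open near edge",[pt((.009,y,z)) for y in(-.044,.044)],"closed",[pt((.009,y,z)) for y in(-.0175,.0175)],"far edge",pt((-.009,.044,z)))
# top camera: dark tip cue; claw 0 now
im=cv2.imread("pics/w1.png"); g=im.max(2)
print("w1 dark cols row 236..246",[(rw,np.where(g[rw,200:450]<60)[0][[0,-1]]+200) for rw in(236,240,246,256)])
w4=cv2.imread("pics/w4.png").max(2); print([(rw,(np.where(w4[rw,280:370]<45)[0]+280)[[0,-1]] if (w4[rw,280:370]<45).any() else None) for rw in range(196,250,4)])
E
```

```text
[[-0.0001  0.9625  0.2713  0.0687]
 [ 1.      0.0004 -0.0012  0.    ]
 [-0.0013  0.2713 -0.9625 -0.1857]
 [ 0.      0.      0.      1.    ]]
0 open near edge [array([210.6, 254.1]), array([210.6, 391.9])] closed [array([210.6, 295.6]), array([210.6, 350.4])] far edge [236.8 390.2]
-0.02 open near edge [array([221.3, 246.6]), array([221.2, 399.4])] closed [array([221.3, 292.6]), array([221.2, 353.4])] far edge [249.9 397.3]
-0.04 open near edge [array([234.5, 237.2]), array([234.4, 408.8])] closed [array([234.5, 288.9]), array([234.5, 357.1])] far edge [266.1 406.2]
w1 dark cols row 236..246 [(236, array([215, 430])), (240, array([206, 440])), (246, array([200, 447])), (256, array([200, 449]))]
[(196, None), (200, None), (204, None), (208, None), (212, None), (216, None), (220, None), (224, None), (228, None), (232, None), (236, array([303, 344])), (240, array([296, 350])), (244, array([294, 352])), (248, array([293, 354]))]
```

The visible finger ends project exactly to tool z = -40 mm (rows 235, columns 237 and 409), while the bottles fit the calibration. So the real tips end about 40 mm short of the reported TCP and were passing over the caps. I'll aim the TCP 40 mm lower from here, watching the force.

```bash
python3 -m jog '[{"translation":[-0.3,-0.1,0],"twist":0,"claw":0},{"translation":[-0.31,0,0],"twist":0,"claw":0},{"translation":[0,0,0],"twist":0,"claw":0},{"translation":[0,0,0.2],"twist":0,"claw":0},{"translation":[0,0,0.2],"twist":0,"claw":0},{"translation":[0,0,0.2],"twist":0,"claw":0},{"translation":[0,0,0.15],"twist":0,"claw":0},{"translation":[0,0,0.1],"twist":0,"claw":0},{"translation":[0,0,0],"twist":0,"claw":0}]'
```

```text
clock: 13.3
tool_pos: [0.5063, 0.0736, 0.0648]
eef_rot: [0.706, 0.708, -0.001, -0.001]
contact_force: [-0.5, -0.7, -0.2]
opening: 0.002
```

```bash
python3 -m jog '[{"translation":[0.1,0,0],"twist":0,"claw":0},{"translation":[0.1,0,0],"twist":0,"claw":0},{"translation":[0.08,0,0],"twist":0,"claw":0},{"translation":[0.08,0,0],"twist":0,"claw":0},{"translation":[0.08,0,0],"twist":0,"claw":0},{"translation":[0.08,0,0],"twist":0,"claw":0},{"translation":[0.08,0,0],"twist":0,"claw":0}]'; python3 - <<'E'
from h import *; import pickle
S=cam("wrist"); go((0,0,0))
best=[]
for y in np.arange(.05,.20,.004):
    rr,cc=proj(S,bpt((.4591,0),-.006,y,(-.02,0,.066),.0018,.039)); rr,cc=int(rr),int(cc)
    best.append(int(S["img"][rr,cc].min()) if 0<=rr<400 and 0<=cc<640 else -1)
print(best); save(S,"w6.png")
E
```

```text
clock: 13.88
tool_pos: [0.5072, 0.0977, 0.0661]
eef_rot: [0.707, 0.707, 0.0, 0.0]
contact_force: [0.1, -0.0, 0.8]
opening: 0.006
pos [0.5072 0.0987 0.0662] ytool deg 0.11 shift units [ -2.4457 -12.6852   1.6437] twist units None F [-0.4564  0.5903  0.1725] open 0.006 t 13.9333
[34, 32, 34, 34, 34, 33, 30, 27, 16, 17, 18, 17, 41, 134, 135, 173, 173, 172, 172, 172, 172, 172, 173, 172, 173, 166, 153, 102, 114, 112, 200, 201, 177, 177, 62, 156, 50, 50]
```

Now the match slides: its left edge went from y about 0.138 to about 0.155. Continuing.

```bash
python3 -m jog '[{"translation":[0.08,0,0.01],"twist":0,"claw":0},{"translation":[0.08,0,0.01],"twist":0,"claw":0},{"translation":[0.08,0,0.01],"twist":0,"claw":0},{"translation":[0.08,0,0.01],"twist":0,"claw":0},{"translation":[0.08,0,0],"twist":0,"claw":0},{"translation":[0.08,0,0],"twist":0,"claw":0},{"translation":[0.08,0,0],"twist":0,"claw":0},{"translation":[0.08,0,0],"twist":0,"claw":0},{"translation":[0.06,0,0],"twist":0,"claw":0},{"translation":[0.06,0,0],"twist":0,"claw":0},{"translation":[0,0,0],"twist":0,"claw":0}]'; python3 - <<'E'
from h import *; import pickle
S=cam("wrist"); go((0,0,0))
best=[]
for y in np.arange(.12,.24,.003):
    rr,cc=proj(S,bpt((.4591,0),-.006,y,(-.02,0,.066),.0018,.039)); rr,cc=int(rr),int(cc)
    best.append(int(S["img"][rr,cc].min()) if 0<=rr<400 and 0<=cc<640 else -1)
print(best); save(S,"w7.png"); pickle.dump(S,open("w7.pkl","wb"))
E
```

```text
clock: 14.85
tool_pos: [0.507, 0.1287, 0.0644]
eef_rot: [0.706, 0.708, 0.0, -0.0]
contact_force: [0.4, 1.0, 0.0]
opening: 0.008
pos [0.507  0.1283 0.0644] ytool deg 0.09 shift units [ -3.1889 -12.6806   1.6064] twist units None F [ 0.1972 -0.2959  1.0607] open 0.009 t 14.9
[18, 18, 18, 18, 137, 136, 174, 175, 174, 175, 176, 175, 175, 175, 175, 174, 175, 175, 175, 176, 172, 162, 143, 103, 88, 113, 32, 52, 51, 51, 52, 52, 51, 52, 53, 51, 88, 54, 53, 54]
```

```bash
python3 -m jog '[{"translation":[0.05,0,0],"twist":0,"claw":0},{"translation":[0,0,0],"twist":0,"claw":0},{"translation":[-0.3,0,0],"twist":0,"claw":0},{"translation":[-0.4,0,0],"twist":0,"claw":0},{"translation":[-0.4,0,0],"twist":0,"claw":0},{"translation":[-0.3,0,0],"twist":0,"claw":0},{"translation":[-0.14,0,0],"twist":0,"claw":0},{"translation":[-0.08,0,0],"twist":0,"claw":0},{"translation":[-0.08,0,0],"twist":0,"claw":0},{"translation":[-0.08,0,0],"twist":0,"claw":0},{"translation":[-0.08,0,0],"twist":0,"claw":0},{"translation":[-0.08,0,0],"twist":0,"claw":0},{"translation":[-0.08,0,0],"twist":0,"claw":0},{"translation":[-0.08,0,0],"twist":0,"claw":0},{"translation":[-0.08,0,0],"twist":0,"claw":0},{"translation":[-0.07,0,0],"twist":0,"claw":0},{"translation":[0,0,0],"twist":0,"claw":0}]'
```

```text
clock: 16.32
tool_pos: [0.5072, 0.0416, 0.0646]
eef_rot: [0.706, 0.708, 0.001, -0.001]
contact_force: [-1.6, 4.8, 2.7]
opening: 0.007
```

```bash
python3 -m jog '[{"translation":[-0.04,0,0],"twist":0,"claw":0},{"translation":[0,0,0],"twist":0,"claw":0},{"translation":[0.3,0,0],"twist":0,"claw":0},{"translation":[0,0,-0.4],"twist":0,"claw":0},{"translation":[0,0,-0.8],"twist":0,"claw":70},{"translation":[-0.2,0,-0.9],"twist":0,"claw":70},{"translation":[-0.2,0,-0.9],"twist":0,"claw":70},{"translation":[-0.2,0,-0.9],"twist":0,"claw":70},{"translation":[0,0,-0.9],"twist":0,"claw":70},{"translation":[0,0,-0.9],"twist":0,"claw":70},{"translation":[0,0,-0.8],"twist":0,"claw":70},{"translation":[0,0,0],"twist":0,"claw":70},{"translation":[0,0,0],"twist":0,"claw":70},{"translation":[0,0,0],"twist":0,"claw":70}]'; python3 - <<'E'
from h import *; import pickle
S=cam("wrist"); go((0,0,0)); save(S,"w8.png"); pickle.dump(S,open("w8.pkl","wb"))
for xx in(-.03,-.02,0):
    best=[]
    ys=np.arange(-.01,.2,.003)
    for y in ys:
        rr,cc=proj(S,bpt((.4591,0),-.006,y,(xx,0,.066),.0018,.039)); rr,cc=int(round(rr)),int(round(cc))
        best.append(int(S["img"][rr,cc].min()) if 0<=rr<400 and 0<=cc<640 else -1)
    print(xx,[(round(float(y),3),b) for y,b in zip(ys,best)] if xx==-.03 else best)
E
```

```text
clock: 17.48
tool_pos: [0.5065, 0.0254, 0.3236]
eef_rot: [0.707, 0.707, -0.001, 0.0]
contact_force: [-0.1, -0.2, -0.7]
opening: 0.701
pos [0.5062 0.0254 0.3231] ytool deg 0.04 shift units [ -0.6169 -12.6336   8.1108] twist units None F [-0.211   0.0027 -0.221 ] open 0.7 t 17.5333
-0.03 [(-0.01, 231), (-0.007, 239), (-0.004, 239), (-0.001, 238), (0.002, 231), (0.005, 175), (0.008, 147), (0.011, 147), (0.014, 146), (0.017, 148), (0.02, 147), (0.023, 147), (0.026, 147), (0.029, 147), (0.032, 147), (0.035, 148), (0.038, 147), (0.041, 145), (0.044, 134), (0.047, 114), (0.05, 87), (0.053, 84), (0.056, 93), (0.059, 94), (0.062, 92), (0.065, 93), (0.068, 94), (0.071, 93), (0.074, 93), (0.077, 93), (0.08, 93), (0.083, 93), (0.086, 93), (0.089, 93), (0.092, 91), (0.095, 93), (0.098, 91), (0.101, 93), (0.104, 93), (0.107, 92), (0.11, 149), (0.113, 146), (0.116, 146), (0.119, 102), (0.122, 93), (0.125, 178), (0.128, 208), (0.131, 235), (0.134, 238), (0.137, 238), (0.14, 238), (0.143, 239), (0.146, 239), (0.149, 238), (0.152, 239), (0.155, 239), (0.158, 239), (0.161, 238), (0.164, 238), (0.167, 238), (0.17, 238), (0.173, 238), (0.176, 238), (0.179, 237), (0.182, 230), (0.185, 196), (0.188, 126), (0.191, 49), (0.194, 43), (0.197, 42)]
-0.02 [231, 237, 237, 237, 237, 237, 223, 152, 144, 144, 144, 145, 144, 145, 144, 144, 144, 140, 133, 118, 84, 83, 94, 95, 94, 95, 94, 94, 93, 93, 94, 93, 93, 93, 92, 92, 93, 91, 90, 77, 71, 97, 146, 121, 93, 134, 214, 236, 237, 237, 237, 237, 237, 237, 237, 237, 237, 237, 237, 237, 237, 237, 237, 236, 229, 194, 123, 49, 43, 41]
0 [234, 237, 229, 121, 126, 122, 72, 65, 66, 68, 72, 67, 50, 90, 144, 144, 145, 138, 132, 114, 86, 85, 97, 98, 98, 98, 98, 98, 96, 96, 97, 97, 116, 133, 165, 175, 175, 173, 166, 153, 151, 150, 151, 103, 85, 190, 220, 235, 237, 234, 133, 62, 64, 79, 74, 75, 78, 93, 75, 77, 73, 143, 236, 235, 228, 194, 138, 44, 41, 42]
```

The gap is open from y = 0.049 to 0.1235 (74 mm, centre 0.086). Now the spare.

```bash
python3 -m jog '[{"translation":[0.9,0,0],"twist":0,"claw":70},{"translation":[0.9,0,0],"twist":0,"claw":70},{"translation":[0.9,0,0],"twist":0,"claw":70},{"translation":[0.9,0,0],"twist":0,"claw":70},{"translation":[0.9,0,0],"twist":0,"claw":70},{"translation":[0.4,0,0],"twist":0,"claw":70},{"translation":[0,0,0],"twist":0,"claw":70},{"translation":[0,0,0],"twist":0,"claw":70},{"translation":[0,0,0],"twist":0,"claw":70}]'; python3 - <<'E'
from h import *; import pickle
S=cam("wrist"); go((0,0,0)); save(S,"w9.png"); pickle.dump(S,open("w9.pkl","wb"))
b=r.spot_in("bottle_spare","wrist")[:2]; p=r.spot_point("bottle_spare","wrist")[:2]; print(b,p)
if p: print(atz(S,*p[0]["location"],0))
im=S["img"].astype(int); white=((im.min(2)>130)).astype(np.uint8)
n,l,stt,c=cv2.connectedComponentsWithStats(white)
for i in range(1,n):
    if stt[i,4]>400:
        cn=cv2.findContours((l==i).astype(np.uint8),0,2)[0][0]; print(stt[i],c[i],cv2.minAreaRect(cn))
E
```

```text
clock: 18.28
tool_pos: [0.5068, 0.2202, 0.323]
eef_rot: [0.707, 0.707, -0.002, 0.0]
contact_force: [0.4, 0.0, -0.9]
opening: 0.698
pos [0.5071 0.2199 0.3233] ytool deg -0.08 shift units [ -5.4959 -12.6569   8.1146] twist units None F [-0.6321  0.5057 -0.0306] open 0.701 t 18.3333
[{'rect': [299.9, 59.6, 357.3, 120.5], 'confidence': 0.66}] [{'location': [92.0, 329.2], 'confidence': 0.92}]
[0.5159 0.3208 0.    ]
[ 524   57   55   62 2191] [550.9749  88.4564] ((552.5325927734375, 85.86827087402344), (64.3190689086914, 47.307823181152344), 70.20112609863281)
[ 299   65   59   53 2795] [327.863   91.0408] ((327.4136962890625, 91.20812225341797), (57.99509811401367, 49.80168914794922), 4.085616588592529)
[ 403  102   85   72 2592] [437.3854 134.7342] ((446.9283447265625, 133.39077758789062), (78.94266510009766, 74.646484375), 38.290164947509766)
[ 270  178   68  111 5009] [303.1823 233.7916] ((302.81573486328125, 232.81814575195312), (66.50725555419922, 110.80374908447266), 1.023030161857605)
[   0  191  127   58 4680] [ 67.6179 211.3036] ((63.0, 219.5), (57.0, 126.0), 90.0)
[ 213  320   41   37 1087] [235.5391 340.7774] ((232.25692749023438, 338.3811950683594), (35.26697540283203, 40.2075080871582), 86.98721313476562)
[ 276  320   59   36 1650] [303.9248 338.5467] ((305.0, 337.5), (35.0, 58.0), 90.0)
```

```bash
python3 - <<'E'
from h import *; import pickle
from scipy.optimize import least_squares
S=pickle.load(open("w9.pkl","rb")); im=S["img"].astype(int)
print("shoulder centre",atz(S,91.2,327.4,.062))
sub=im[55:130,290:370]; g=((sub.max(2)<135)&(sub.max(2)-sub.min(2)<30)).astype(np.uint8)
n,l,st,c=cv2.connectedComponentsWithStats(g)
for i in range(1,n):
    if st[i,4]>100: print("cap",st[i],c[i]+[290,55],atz(S,c[i][1]+55,c[i][0]+290,.095))
# hull silhouette fit of upper body box
w=(sub.min(2)>130).astype(np.uint8); cn=max(cv2.findContours(w,0,2)[0],key=cv2.contourArea)
mask=np.zeros_like(w); cv2.fillPoly(mask,[cv2.convexHull(cn)],1)
best=None
def sil(x,y,a,z0=.0):
    ca,sa=np.cos(a),np.sin(a); q=[]
    for z,k in((.064,1),(z0,1)):
        for u,v in((-1,-1),(1,-1),(1,1),(-1,1)):
            rr,cc=proj(S,(x+ca*u*.04-sa*v*.033,y+sa*u*.04+ca*v*.033,z)); q.append((cc-290,rr-55))
    m=np.zeros((75*4,80*4),np.uint8); cv2.fillPoly(m,[cv2.convexHull(np.int32(np.array(q)*4+2))],1); return cv2.resize(m,(80,75),interpolation=cv2.INTER_AREA)
for z0 in(0.0,.064):
    r0=[]
    for a in np.radians(np.arange(-14,15,2)):
        b=min((int((sil(x,y,a,z0)!=mask).sum()),x,y) for x in np.arange(.503,.523,.002) for y in np.arange(.309,.328,.002)); r0.append((b[0],round(float(np.degrees(a))),round(float(b[1]),3),round(float(b[2]),3)))
    print(z0,sorted(r0)[:4])
E
```

```text
shoulder centre [0.5124 0.318  0.062 ]
0.0 [(106, -4, 0.513, 0.317), (113, -2, 0.513, 0.317), (145, -6, 0.513, 0.317), (181, 0, 0.513, 0.317)]
0.064 [(106, -4, 0.513, 0.317), (113, -2, 0.513, 0.317), (145, -6, 0.513, 0.317), (181, 0, 0.513, 0.317)]
```

The spare is at (0.513, 0.318), turned about -3°, by silhouette and network alike. Next I'll bring the jaws along the row direction above its cap.

```bash
python3 -m jog '[{"translation":[0.82,0.05,0],"twist":0,"claw":70},{"translation":[0.82,0.05,0],"twist":0,"claw":70},{"translation":[0.82,0.05,0],"twist":0,"claw":70},{"translation":[0,0,0.5],"twist":1,"claw":70},{"translation":[0,0,0.5],"twist":1,"claw":70},{"translation":[0,0,0.5],"twist":1,"claw":70},{"translation":[0,0,0.5],"twist":1,"claw":70},{"translation":[0,0,0],"twist":1,"claw":70},{"translation":[0,0,0],"twist":1,"claw":70},{"translation":[0,0,0],"twist":1,"claw":70},{"translation":[0,0,0],"twist":1,"claw":70},{"translation":[0,0,0],"twist":1,"claw":70},{"translation":[0,0,0],"twist":1,"claw":70},{"translation":[0,0,0],"twist":1,"claw":70},{"translation":[0,0,0],"twist":1,"claw":70},{"translation":[0,0,0],"twist":1,"claw":70},{"translation":[0,0,0],"twist":1,"claw":70},{"translation":[0,0,0],"twist":1,"claw":70},{"translation":[0,0,0],"twist":0.5,"claw":70}]'; python3 - <<'E'
from h import *
go((.513,.318,.031),87); print(r.get_state()["q"])
S=cam("wrist"); save(S,"w10.png")
b=r.spot_in("bottle_spare","wrist")[:1]; p=r.spot_point("bottle_spare","wrist")[:2]; print(b,p)
if p: print(atz(S,*p[0]["location"],0))
go((.513,.318,.031),87)
im=S["img"].astype(int); white=((im.min(2)>150)).astype(np.uint8)
n,l,stt,c=cv2.connectedComponentsWithStats(white)
for i in range(1,n):
    if stt[i,4]>600: print(stt[i],c[i],cv2.minAreaRect(cv2.findContours((l==i).astype(np.uint8),0,2)[0][0]))
E
```

```text
clock: 20.02
tool_pos: [0.5133, 0.3192, 0.2444]
eef_rot: [1.0, -0.029, 0.0, 0.0]
contact_force: [0.7, 0.1, 0.2]
opening: 0.706
pos [0.5133 0.3192 0.2444] ytool deg -93.33 shift units [-0.0075  0.0286  5.3357] twist units -0.05517410858071988 F [0.7318 0.0802 0.1572] open 0.706 t 20.0167
[-0.5061  0.6141 -0.2221  1.5743  0.1551  0.9707 -2.4057]
[{'rect': [295.2, 132.9, 352.0, 204.7], 'confidence': 0.82}] [{'location': [163.5, 321.8], 'confidence': 0.87}]
[0.5158 0.3203 0.    ]
pos [0.5132 0.3196 0.2444] ytool deg -92.94 shift units [-0.0044  0.038   5.3359] twist units 0.010557123429786467 F [ 0.0367 -0.0433 -0.34  ] open 0.7 t 20.1667
[ 330    0   97   70 3639] [367.8901  35.1624] ((378.0, 34.5), (69.0, 96.0), 90.0)
[191  25  38  47 921] [213.7481  51.0565] ((213.0513153076172, 49.63774490356445), (31.49380111694336, 43.109092712402344), 24.567171096801758)
[ 298  140   54   64 2256] [323.9614 168.7996] ((324.5, 171.5), (63.0, 53.0), 90.0)
[ 559  148   81   72 3753] [600.1945 184.955 ] ((600.0306396484375, 183.35604858398438), (70.24092864990234, 80.41300964355469), 87.95458984375)
[ 435  151  123   78 4419] [483.6207 194.9622] ((495.9861145019531, 189.25076293945312), (71.05709075927734, 126.08335876464844), 86.8201675415039)
[424 163 216  73 698] [510.7521 224.1862] ((531.5, 199.0), (215.0, 72.0), 0.0)
[ 126  184   58   54 2287] [155.7451 209.721 ] ((154.9000244140625, 210.20001220703125), (59.032188415527344, 50.535133361816406), 26.56505012512207)
```

```bash
python3 -m jog '[{"translation":[0,0,0.8],"twist":0,"claw":70},{"translation":[0,0,0.8],"twist":0,"claw":70},{"translation":[0,0,0.8],"twist":0,"claw":70},{"translation":[0,0,0.8],"twist":0,"claw":70},{"translation":[0,0,0.7],"twist":0,"claw":70},{"translation":[0,0,0.6],"twist":0,"claw":70},{"translation":[0,0,0.5],"twist":0,"claw":70},{"translation":[0,0,0.3],"twist":0,"claw":70},{"translation":[0,0,0],"twist":0,"claw":70},{"translation":[0,0,0],"twist":0,"claw":0},{"translation":[0,0,0],"twist":0,"claw":0},{"translation":[0,0,0],"twist":0,"claw":0},{"translation":[0,0,0],"twist":0,"claw":0},{"translation":[0,0,0],"twist":0,"claw":0},{"translation":[0,0,0],"twist":0,"claw":0}]' 15; python3 -c "
from h import *
go((.513,.318,.031),87)"
```

```text
clock: 21.42
tool_pos: [0.5134, 0.3207, 0.0334]
eef_rot: [1.0, -0.026, 0.001, -0.0]
contact_force: [-0.4, 0.9, 5.6]
opening: 0.356
pos [0.5134 0.3207 0.0334] ytool deg -92.95 shift units [-0.0068  0.068   0.0601] twist units 0.008302243380171603 F [-0.4108  0.8797  5.5659] open 0.356 t 21.4167
```

The cap is gripped (opening 31 mm), but the tips press on the shoulder with about 5 N. I'll regrip 5 mm higher so the bottle can swing between the pads, then lift.

```bash
python3 -m jog '[{"translation":[0,0,0],"twist":0,"claw":60},{"translation":[0,0,0],"twist":0,"claw":60},{"translation":[0,0,-0.12],"twist":0,"claw":60},{"translation":[0,0,0],"twist":0,"claw":60},{"translation":[0,0,0],"twist":0,"claw":0},{"translation":[0,0,0],"twist":0,"claw":0},{"translation":[0,0,0],"twist":0,"claw":0},{"translation":[0,0,0],"twist":0,"claw":0},{"translation":[0,0,0],"twist":0,"claw":0},{"translation":[0,0,-0.3],"twist":0,"claw":0},{"translation":[0,0,-0.6],"twist":0,"claw":0},{"translation":[0,0,-0.7],"twist":0,"claw":0},{"translation":[0,0,-0.7],"twist":0,"claw":0},{"translation":[0,0,-0.7],"twist":0,"claw":0},{"translation":[0,0,-0.5],"twist":0,"claw":0},{"translation":[0,0,0],"twist":0,"claw":0},{"translation":[0,0,0],"twist":0,"claw":0}]' 15; python3 -c "
from h import *
go((.42,.086,.17),89.7)"
```

```text
clock: 22.83
tool_pos: [0.5131, 0.3207, 0.1782]
eef_rot: [1.0, -0.026, 0.001, -0.001]
contact_force: [-0.7, -0.1, -3.5]
opening: 0.36
pos [0.5131 0.3207 0.1782] ytool deg -92.95 shift units [-2.0231  5.9803  0.1953] twist units -0.4417585610328369 F [-0.7333 -0.0841 -3.537 ] open 0.36 t 22.8333
```

```bash
python3 -m jog '[{"translation":[0,0.3,-0.2],"twist":0,"claw":0},{"translation":[-0.1,0.6,-0.2],"twist":0,"claw":0},{"translation":[-0.1,0.6,0],"twist":0,"claw":0},{"translation":[-0.1,0.6,0],"twist":0,"claw":0},{"translation":[-0.1,0.6,0],"twist":0,"claw":0},{"translation":[-0.1,0.6,0],"twist":0,"claw":0},{"translation":[-0.1,0.6,0],"twist":0,"claw":0},{"translation":[-0.1,0.6,0],"twist":0,"claw":0},{"translation":[-0.1,0.6,0],"twist":0,"claw":0},{"translation":[-0.05,0.6,0],"twist":0,"claw":0},{"translation":[0,0.22,0],"twist":0,"claw":0},{"translation":[0,0,0],"twist":-0.44,"claw":0},{"translation":[0,0,0],"twist":0,"claw":0},{"translation":[0,0,0],"twist":0,"claw":0},{"translation":[0,0,0],"twist":0,"claw":0}]' 15; python3 -c "
from h import *
go((.467,.086,.125),89.7)
S=cam('wrist'); save(S,'w11.png')"
```

```text
clock: 24.08
tool_pos: [0.4664, 0.0864, 0.1929]
eef_rot: [1.0, -0.003, -0.0, -0.0]
contact_force: [0.2, 0.5, -1.9]
opening: 0.355
pos [0.4664 0.0864 0.1929] ytool deg -90.3 shift units [0.0161 0.0111 1.6964] twist units 0.0007861658704086949 F [ 0.2387  0.5053 -1.9225] open 0.355 t 24.0833
```

```bash
python3 -m jog '[{"translation":[0.02,0.01,0.4],"twist":0,"claw":0},{"translation":[0,0,0.4],"twist":0,"claw":0},{"translation":[0,0,0.4],"twist":0,"claw":0},{"translation":[0,0,0.3],"twist":0,"claw":0},{"translation":[0,0,0.25],"twist":0,"claw":0},{"translation":[0,0,0],"twist":0,"claw":0},{"translation":[0,0,0],"twist":0,"claw":0}]' 10; for i in 1; do python3 -m jog '[{"translation":[0,0,0.08],"twist":0,"claw":0},{"translation":[0,0,0],"twist":0,"claw":0}]'; python3 -m jog '[{"translation":[0,0,0.05],"twist":0,"claw":0},{"translation":[0,0,0],"twist":0,"claw":0}]';python3 -m jog '[{"translation":[0,0,0.05],"twist":0,"claw":0},{"translation":[0,0,0],"twist":0,"claw":0}]'; done
```

```text
clock: 24.72
tool_pos: [0.4672, 0.0859, 0.1229]
eef_rot: [1.0, -0.002, -0.0, 0.0]
contact_force: [0.2, -0.1, -1.6]
opening: 0.36
clock: 24.88
tool_pos: [0.4678, 0.0857, 0.1202]
eef_rot: [1.0, -0.003, 0.0, -0.0]
contact_force: [0.3, -0.1, -1.7]
opening: 0.356
clock: 25.05
tool_pos: [0.4676, 0.0855, 0.1181]
eef_rot: [1.0, -0.003, 0.0, -0.0]
contact_force: [-1.1, -0.4, -2.2]
opening: 0.354
clock: 25.22
tool_pos: [0.4674, 0.0854, 0.1159]
eef_rot: [1.0, -0.003, 0.0, 0.0]
contact_force: [0.2, -0.2, -2.8]
opening: 0.361
```

```bash
python3 -m jog '[{"translation":[0,0,0.05],"twist":0,"claw":0},{"translation":[0,0,0.05],"twist":0,"claw":0},{"translation":[0.09,0,0.04],"twist":0,"claw":0},{"translation":[0.09,0,0.04],"twist":0,"claw":0},{"translation":[0.085,0,0.045],"twist":0,"claw":0},{"translation":[0.085,0,0.045],"twist":0,"claw":0},{"translation":[0.08,0,0.055],"twist":0,"claw":0},{"translation":[0.08,0,0.055],"twist":0,"claw":0},{"translation":[0,0,0],"twist":0,"claw":0}]' 8; python3 - <<'E'
from h import *
st=r.get_state(); go((0,0,0)); print(st["moment"])
for c in("top","scene"):
    S=cam(c); save(S,c+"_mid.png")
    print(c,r.spot_in("bottle_spare",c)[:2])
E
```

```text
clock: 25.97
tool_pos: [0.4882, 0.0852, 0.1002]
eef_rot: [1.0, -0.003, -0.0, 0.0]
contact_force: [-0.0, 0.4, -2.6]
opening: 0.36
pos [0.4882 0.0852 0.1002] ytool deg -90.32 shift units [-12.1909   2.1981   2.5126] twist units None F [-0.0186  0.3712 -2.5675] open 0.36 t 25.9667
[0.0218 0.1111 0.0555]
top []
scene [{'rect': [293.1, 179.1, 316.1, 211.4], 'confidence': 0.57}]
```

```bash
python3 - <<'E'
from h import *
s=cv2.imread("pics/scene_mid.png")[150:270,240:370]; t=cv2.imread("pics/top_mid.png")[165:245,250:380]
W=cam("wrist"); save(W,"w12.png"); w=cv2.imread("pics/w12.png")[0:260,160:480]
a=cv2.resize(s,(480,443),interpolation=cv2.INTER_CUBIC); b=cv2.resize(w,(320,260)); c=cv2.resize(t,(320,183))
cv2.imwrite("pics/mid.png",np.hstack([a,np.vstack([b,c])]))
E
```

```text
(no output)
```

View pics/mid.png

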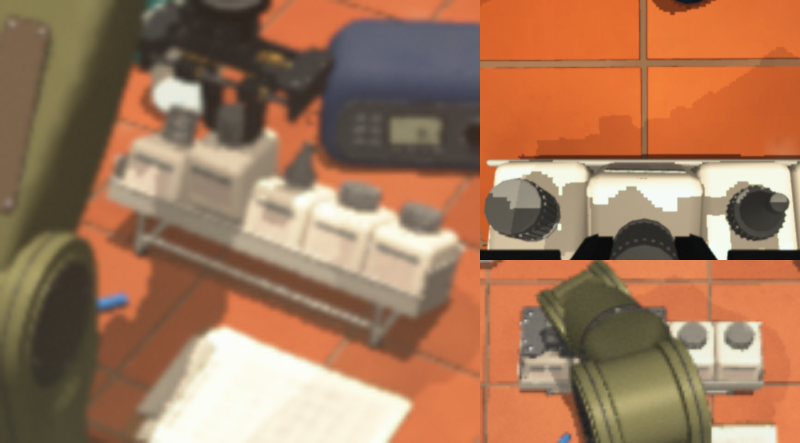

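The last picture shows the spare in the gap, between the match and the spout with clearance on both sides (wrist inset: spare shoulder 590–700, match left, spout right). It is still held high. I'll get its tilt from the wrist picture by code.

```bash
python3 - <<'E'
from h import *
S=cam("wrist"); st=r.get_state(); G=np.array([st["tool_pos"][0],st["tool_pos"][1],st["tool_pos"][2]+.053])
def q(th,x,z): 
    c,s=np.cos(th),np.sin(th); z=z-.090; return G+[x*c+z*s,0,z*c-x*s]
for th in(0,.12,.24,.36,.48): print(th,"shoulder back row %.0f captop back row %.0f bottomback z %.3f x %.3f bottomfront x %.3f z %.3f"%(proj(S,q(th,.04,.064))[0],proj(S,q(th,.016,.102))[0],q(th,.04,0)[2],q(th,.04,0)[0],q(th,-.04,0)[0],q(th,-.04,0)[2]))
c0=int(round(proj(S,G)[1])); im=S["img"]
print(c0,[(rw,im[rw,c0].tolist()) for rw in range(150,240,3)])
E
```

```text
0 shoulder back row 172 captop back row 244 bottomback z 0.064 x 0.528 bottomfront x 0.448 z 0.064
0.12 shoulder back row 177 captop back row 239 bottomback z 0.060 x 0.517 bottomfront x 0.437 z 0.069
0.24 shoulder back row 183 captop back row 235 bottomback z 0.057 x 0.505 bottomfront x 0.428 z 0.076
0.36 shoulder back row 189 captop back row 232 bottomback z 0.056 x 0.494 bottomfront x 0.419 z 0.084
0.48 shoulder back row 195 captop back row 229 bottomback z 0.056 x 0.482 bottomfront x 0.411 z 0.093
321 [(150, [153, 83, 47]), (153, [149, 80, 45]), (156, [77, 42, 26]), (159, [120, 104, 86]), (162, [146, 137, 117]), (165, [96, 84, 71]), (168, [86, 77, 65]), (171, [206, 204, 177]), (174, [153, 138, 115]), (177, [200, 182, 152]), (180, [244, 237, 209]), (183, [246, 246, 227]), (186, [246, 251, 237]), (189, [245, 250, 241]), (192, [235, 241, 232]), (195, [180, 164, 137]), (198, [179, 163, 136]), (201, [180, 163, 136]), (204, [179, 163, 136]), (207, [178, 163, 135]), (210, [179, 163, 136]), (213, [178, 163, 134]), (216, [178, 162, 134]), (219, [101, 92, 78]), (222, [75, 72, 66]), (225, [43, 43, 38]), (228, [45, 43, 39]), (231, [44, 43, 40]), (234, [45, 44, 40]), (237, [45, 43, 39])]
```

The spare is already inside the lip, tilted about 0.1 rad against the back wall. I'll follow the wall down, letting lip, wall and floor swing it in a light grip.

```bash
python3 -m jog '[{"translation":[0,0,0.07],"twist":0,"claw":0},{"translation":[0,0,0.07],"twist":0,"claw":0},{"translation":[0.03,0,0.06],"twist":0,"claw":0},{"translation":[0.03,0,0.06],"twist":0,"claw":0},{"translation":[0.03,0,0.06],"twist":0,"claw":0},{"translation":[0.03,0,0.06],"twist":0,"claw":0},{"translation":[0,0,0],"twist":0,"claw":0}]' 6; python3 -m jog '[{"translation":[0.03,0,0.06],"twist":0,"claw":0},{"translation":[0.03,0,0.06],"twist":0,"claw":0},{"translation":[0.04,0,0.06],"twist":0,"claw":0},{"translation":[0.04,0,0.06],"twist":0,"claw":0},{"translation":[0,0,0],"twist":0,"claw":0}]'
```

```text
clock: 26.85
tool_pos: [0.4928, 0.0852, 0.085]
eef_rot: [1.0, -0.003, -0.0, 0.0]
contact_force: [-0.2, -0.4, -1.7]
opening: 0.361
clock: 27.27
tool_pos: [0.4985, 0.0852, 0.0755]
eef_rot: [1.0, -0.003, -0.0, 0.0]
contact_force: [-0.5, -0.0, -2.7]
opening: 0.358
```

```bash
python3 - <<'E'
from h import *
S=cam("wrist"); save(S,"w13.png"); st=r.get_state(); go((0,0,0)); G=np.array([st["tool_pos"][0],st["tool_pos"][1],st["tool_pos"][2]+.053])
def q(th,x,z): 
    c,s=np.cos(th),np.sin(th); z=z-.090; return G+[x*c+z*s,0,z*c-x*s]
for th in(0,.12,.24,.36,.48): print(th,"shoulder back row %.0f"%(proj(S,q(th,.04,.064))[0]),"front of cap base back %.0f"%proj(S,q(th,.016,.068))[0])
c0=int(round(proj(S,G)[1])); im=S["img"]
print(c0,[(rw,im[rw,c0].tolist()) for rw in range(126,240,3)])
E
```

```text
pos [0.4984 0.0852 0.0757] ytool deg -90.31 shift units [-12.4479   2.1974   1.8936] twist units None F [-0.9701  0.5271 -1.3149] open 0.36 t 27.3167
0 shoulder back row 173 front of cap base back 218
0.12 shoulder back row 177 front of cap base back 222
0.24 shoulder back row 183 front of cap base back 226
0.36 shoulder back row 189 front of cap base back 231
0.48 shoulder back row 196 front of cap base back 236
321 [(126, [141, 85, 53]), (129, [140, 85, 53]), (132, [141, 86, 54]), (135, [142, 86, 54]), (138, [142, 85, 54]), (141, [148, 88, 54]), (144, [149, 87, 54]), (147, [149, 87, 54]), (150, [150, 90, 56]), (153, [149, 88, 55]), (156, [149, 89, 56]), (159, [150, 90, 56]), (162, [152, 90, 56]), (165, [151, 89, 56]), (168, [151, 90, 56]), (171, [94, 52, 32]), (174, [79, 47, 30]), (177, [78, 46, 30]), (180, [96, 73, 56]), (183, [225, 213, 186]), (186, [158, 149, 126]), (189, [86, 82, 72]), (192, [125, 113, 94]), (195, [154, 140, 115]), (198, [167, 152, 126]), (201, [178, 163, 136]), (204, [187, 172, 143]), (207, [189, 172, 145]), (210, [190, 173, 146]), (213, [189, 173, 146]), (216, [188, 171, 144]), (219, [189, 173, 145]), (222, [189, 173, 146]), (225, [190, 174, 146]), (228, [189, 174, 145]), (231, [97, 91, 81]), (234, [57, 56, 52]), (237, [57, 55, 50])]
```

The spare is now tilted about 0.36 rad as planned: the cap base sits at row 230 against 231 predicted. Lowering the last 11 mm.

```bash
python3 -m jog '[{"translation":[0.04,0,0.06],"twist":0,"claw":0},{"translation":[0.04,0,0.06],"twist":0,"claw":0},{"translation":[0.03,0,0.06],"twist":0,"claw":0},{"translation":[0.02,0,0.06],"twist":0,"claw":0},{"translation":[0,0,0],"twist":0,"claw":0}]';  python3 - <<'E'
from h import *
S=cam("wrist"); save(S,"w14.png"); st=r.get_state(); go((0,0,0)); G=np.array([st["tool_pos"][0],st["tool_pos"][1],st["tool_pos"][2]+.053])
def q(th,x,z): 
    c,s=np.cos(th),np.sin(th); z=z-.090; return G+[x*c+z*s,0,z*c-x*s]
for th in(.24,.36,.48): print(th,"shoulder back row %.0f"%(proj(S,q(th,.04,.064))[0]),"front of cap base back %.0f"%proj(S,q(th,.016,.068))[0])
c0=int(round(proj(S,G)[1])); im=S["img"]
print(c0,[(rw,int(im[rw,c0].max())) for rw in range(171,250,3)])
E
```

```text
clock: 27.73
tool_pos: [0.5034, 0.0852, 0.0659]
eef_rot: [1.0, -0.003, -0.0, 0.0]
contact_force: [-0.9, -0.2, -1.9]
opening: 0.358
pos [0.5034 0.0852 0.066 ] ytool deg -90.3 shift units [-12.5727   2.1959   1.6564] twist units None F [-0.8527  0.8956 -1.3892] open 0.358 t 27.7833
0.24 shoulder back row 183 front of cap base back 226
0.36 shoulder back row 189 front of cap base back 231
0.48 shoulder back row 195 front of cap base back 236
321 [(171, 149), (174, 149), (177, 137), (180, 77), (183, 78), (186, 78), (189, 78), (192, 93), (195, 126), (198, 124), (201, 151), (204, 166), (207, 177), (210, 184), (213, 184), (216, 185), (219, 185), (222, 186), (225, 184), (228, 186), (231, 165), (234, 76), (237, 84), (240, 85), (243, 85), (246, 86), (249, 87)]
```

```bash
python3 -m jog '[{"translation":[0.02,0,0.05],"twist":0,"claw":0},{"translation":[0,0,0],"twist":0,"claw":0}]'; python3 -m jog '[{"translation":[0.02,0,0.05],"twist":0,"claw":0},{"translation":[0,0,0],"twist":0,"claw":0}]'; python3 -m jog '[{"translation":[0.01,0,0.05],"twist":0,"claw":0},{"translation":[0,0,0],"twist":0,"claw":0}]'
```

```text
clock: 27.95
tool_pos: [0.5042, 0.0852, 0.0641]
eef_rot: [1.0, -0.003, -0.0, 0.0]
contact_force: [-0.3, -1.2, -2.7]
opening: 0.363
clock: 28.12
tool_pos: [0.5053, 0.0852, 0.0626]
eef_rot: [1.0, -0.003, 0.0, 0.0]
contact_force: [-1.7, 0.1, 0.4]
opening: 0.36
clock: 28.28
tool_pos: [0.5062, 0.0853, 0.0608]
eef_rot: [1.0, -0.003, 0.001, -0.0]
contact_force: [-1.5, -0.2, 4.7]
opening: 0.363
```

The bottle is on the floor (+4.7 N). Releasing and rising straight up.

```bash
python3 -m jog '[{"translation":[0,0,0],"twist":0,"claw":55},{"translation":[0,0,0],"twist":0,"claw":55},{"translation":[0,0,0],"twist":0,"claw":55},{"translation":[0,0,0],"twist":0,"claw":55},{"translation":[0,0,-0.2],"twist":0,"claw":55},{"translation":[0,0,-0.3],"twist":0,"claw":55},{"translation":[0,0,-0.5],"twist":0,"claw":55},{"translation":[0,0,-0.7],"twist":0,"claw":55},{"translation":[-0.1,0,-0.9],"twist":0,"claw":55},{"translation":[-0.1,0,-0.9],"twist":0,"claw":55},{"translation":[-0.1,0,-0.9],"twist":0,"claw":55},{"translation":[0,0,-0.9],"twist":0,"claw":55},{"translation":[0,0,-0.9],"twist":0,"claw":55},{"translation":[0,0,-0.9],"twist":0,"claw":55},{"translation":[-0.5,0,0],"twist":0,"claw":55},{"translation":[-0.5,0,0],"twist":0,"claw":55},{"translation":[0,0,0],"twist":0,"claw":55},{"translation":[0,0,0],"twist":0,"claw":55}]'; python3 - <<'E'
from h import *; import pickle
from scipy.optimize import least_squares
S=cam("wrist"); go((0,0,0)); save(S,"w15.png"); pickle.dump(S,open("w15.pkl","wb"))
for l in("bottle_spare","bottle_match","bottle_spout","bottle_flat","bottle_end"):
    print(l,[(round(x["confidence"],2),atz(S,*x["location"],.037)) for x in r.spot_point(l,"wrist")[:3]],[(round(x["confidence"],2),np.round(x["rect"])) for x in r.spot_in(l,"wrist")[:3]])
for xx in(-.02,.02):
  print(xx,[int(S["img"][min(399,max(0,int(a))),min(639,max(0,int(b)))].min()) for a,b in(proj(S,bpt((.4591,0),-.006,y,(xx,0,.066),.0018,.039)) for y in np.arange(-.01,.2,.003))])
# cap centroids (dark grey components)
im=S["img"].astype(int); g=((im.max(2)<140)&(im.max(2)>50)&(im.max(2)-im.min(2)<28)).astype(np.uint8); g=cv2.morphologyEx(g,cv2.MORPH_OPEN,np.ones((3,3),np.uint8))
n,l,st,c=cv2.connectedComponentsWithStats(g)
for i in range(1,n):
    if 250<st[i,4]<4000: print(st[i],c[i])
for n,y in(("match",.1565),("spare",.0853),("spout",.014)): print(n,[np.round(proj(S,bpt((.4591,0),-.006,y,(0,0,h),.0018,.039))) for h in(.068,.102)])
E
```

```text
clock: 29.78
tool_pos: [0.4527, 0.0854, 0.3451]
eef_rot: [1.0, -0.002, 0.0, 0.0]
contact_force: [0.1, 0.2, 0.3]
opening: 0.55
pos [0.4535 0.0854 0.3448] ytool deg -90.3 shift units [-11.3346   2.192    8.6104] twist units None F [ 1.2216 -0.3847 -0.3378] open 0.55 t 29.8333
bottle_spare [(0.84, array([0.4687, 0.0856, 0.037 ]))] [(0.8, array([301., 109., 344., 175.]))]
bottle_match [(0.88, array([0.3081, 0.5364, 0.037 ])), (0.64, array([0.4621, 0.1589, 0.037 ]))] [(0.98, array([248., 113., 300., 179.])), (0.93, array([  0., 219.,  82., 266.]))]
bottle_spout [(0.78, array([0.4647, 0.0158, 0.037 ]))] [(0.69, array([348., 111., 396., 174.]))]
bottle_flat [(0.8, array([ 0.462 , -0.0553,  0.037 ]))] [(0.65, array([391., 110., 443., 175.]))]
bottle_end [(0.66, array([ 0.4625, -0.1173,  0.037 ]))] [(0.75, array([433., 114., 489., 172.])), (0.54, array([596., 142., 638., 173.]))]
-0.02 [240, 240, 240, 243, 243, 243, 243, 243, 243, 243, 243, 243, 243, 243, 243, 234, 227, 211, 186, 122, 73, 140, 212, 228, 242, 240, 231, 230, 230, 230, 230, 230, 230, 230, 231, 242, 243, 243, 243, 242, 233, 211, 
[... 354 characters left out ...]
, 139, 222, 235, 231, 228, 228, 161, 98, 123, 139, 139, 138, 141, 139, 139, 139, 139, 139, 139, 195, 230, 137, 131, 49, 44, 45]
[ 71   9  32  29 518] [86.6815 25.6486]
[   0   58   44   57 1725] [19.9571 87.5496]
[362 120  24  25 409] [373.1271 132.2127]
[312 129  24  17 251] [323.3625 137.6135]
[248 162  98  19 620] [292.3242 175.1339]
[570 190  43  56 849] [590.9976 218.2014]
[ 73 293  47  24 470] [ 96.7936 304.4043]
[116 293  26  22 341] [127.1701 301.4487]
[ 390  292   59   29 1336] [422.104  304.2238]
[ 53 302  23  15 251] [ 65.2829 308.1753]
match [array([136., 271.]), array([125., 267.])]
spare [array([136., 323.]), array([126., 323.])]
spout [array([136., 374.]), array([126., 378.])]
```

```bash
python3 - <<'E'
from h import *
S=cam("wrist"); im=S["img"]
for n,y in(("match",.1565),("spare",.0853)):
    for h in(.066,.102):
        print(n,h,"model back/front shoulder or cap rows",[int(proj(S,bpt((.4591,0),-.006,y,(x,0,h),.0018,.039))[0]) for x in ((.04,-.04) if h<.1 else(.016,-.016))])
    c=int(round(proj(S,bpt((.4591,0),-.006,y,(0,0,.085),.0018,.039))[1])); print(c,[int(v) for v in im[104:184,c].max(1)])
    print(" off-cap",c+ (16 if n=="spare" else 17),[int(v) for v in im[104:184,c+16].max(1)])
    g=cv2.cvtColor(im,cv2.COLOR_RGB2GRAY)
g=cv2.GaussianBlur(cv2.cvtColor(im,cv2.COLOR_RGB2GRAY),(0,0),.8)
c=cv2.HoughCircles(cv2.resize(g[100:185,240:400],None,fx=4,fy=4,interpolation=cv2.INTER_CUBIC),cv2.HOUGH_GRADIENT,1,100,param1=80,param2=18,minRadius=30,maxRadius=60)
print(None if c is None else c[0]/4+[240,100,0])
T=cam("top"); print([ (l,[(round(x["confidence"],2),np.round(atz(T,*x["location"],.037),3)) for x in r.spot_point(l,"top")[:2]]) for l in("bottle_spare","bottle_match","bottle_spout")])
cv2.imwrite("pics/t4.png",T["img"][:,:,::-1]); print(r.get_state()["clock"])
E
```

```text
match 0.066 model back/front shoulder or cap rows [111, 164]
match 0.102 model back/front shoulder or cap rows [114, 137]
269 [218, 217, 212, 196, 190, 189, 189, 187, 193, 207, 182, 163, 161, 161, 161, 161, 163, 163, 164, 164, 164, 165, 164, 166, 165, 166, 166, 167, 167, 168, 173, 177, 137, 106, 99, 90, 87, 92, 87, 86, 88, 117, 169, 229, 246, 249, 249, 250, 249, 249, 249, 249, 249, 249, 249, 249, 249, 248, 245, 241, 233, 218, 173, 108, 90, 123, 136, 136, 147, 174, 163, 131, 140, 144, 120, 99, 96, 108, 117, 119]
 off-cap 286 [218, 215, 203, 193, 191, 190, 191, 190, 200, 227, 240, 242, 245, 246, 246, 246, 246, 247, 246, 246, 246, 246, 247, 245, 242, 240, 240, 239, 238, 238, 238, 239, 242, 242, 243, 245, 248, 249, 249, 249, 250, 249, 249, 249, 249, 249, 249, 249, 249, 249, 249, 249, 249, 249, 249, 246, 226, 216, 213, 201, 184, 167, 151, 105, 89, 121, 134, 135, 136, 136, 134, 114, 125, 139, 119, 97, 93, 104, 117, 120]
spare 0.066 model back/front shoulder or cap rows [111, 164]
spare 0.102 model back/front shoulder or cap rows [114, 137]
323 [162, 159, 149, 145, 147, 146, 147, 152, 172, 
[... 365 characters left out ...]
216, 215, 215, 214, 215, 212, 210, 229, 239, 242, 246, 247, 247, 247, 247, 247, 247, 246, 247, 247, 247, 247, 247, 247, 247, 247, 247, 247, 247, 247, 247, 247, 247, 247, 247, 247, 247, 248, 248, 248, 248, 247, 248, 249, 249, 249, 249, 249, 249, 249, 249, 249, 249, 246, 226, 216, 213, 203, 184, 168, 153, 118, 104, 129, 141, 142, 143, 137, 119, 104, 124, 139, 121, 100, 97, 110, 120, 124]
[[374.375 132.625  13.15 ]
 [323.625 133.375  13.175]
 [272.375 133.375  12.9  ]
 [289.375 152.625  11.8  ]
 [364.875 158.125  14.575]
 [260.125 155.375  11.175]]
[('bottle_spare', []), ('bottle_match', [(0.79, array([0.303, 0.542, 0.037])), (0.53, array([0.461, 0.145, 0.037]))]), ('bottle_spout', [])]
30.5833
```

In the wrist picture, the spare and the match show row for row the same profile: shoulder edge at row 113, cap edges at 114/136/146, front edge at 166. So they have the same depth, height and lean. Nothing touches the robot, so I'm handing in.

```bash
python3 -c "
from plant import r
print(r.finish_job())"
```

```text
the job is handed in; nothing more can be done
None
```

The spare now stands in the rack directly to the right of its match, resting on the floor and leaning like the others. I handed the job in at about 31 s of the 58 s allowed, and no verdict is reported.

**What I did**
- I slid the match left by its cap, then pushed the spout, flat and end bottles right together. That opened a 74 mm gap.
- I gripped the spare by its cap and lowered it into the gap. It swung back between the pads as it followed the back wall down to the floor, and then I released it.

**Last checks**
- **Lean, depth and height:** in the final wrist picture the spare and the match have the same edge rows to within a pixel.
- **Spacing:** their centres are about 71 mm apart (60 to 95 mm allowed). The gap edges and the network agree within about 2 mm.
- **Other bottles:** the wrist detector found all five bottles in the row.
- **Robot:** it was clear of everything, with wrist force near zero.

**What failed or disagreed**
- My first two pushes moved nothing. The fingertips end about 35 to 40 mm short of the reported TCP, so they passed over the caps. I corrected for this afterwards.
- The spare did not catch on the front lip to tilt, as I had planned. The back wall and floor tilted it instead.
- The network put the spare's origin 4 to 7 mm further back than its neighbours, which the edge rows do not confirm.
- In the top view the arm hid the spare and the spout, so that camera gave no cross-check.
- I did not measure the bystanders again at the end. The path was planned to stay clear of them.

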